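# Rack the redwood blanks and take a moisture reading

### The job

Lay the two loose redwood blanks flat in the empty places of the drying racks, each in the rack that holds its own length, between the pegs and squared up and centred on the bearers like its neighbours, with the long one's pencilled ring kept uppermost. Then lift the moisture meter out of its holster and hold it upright with its spring tip in that ring on the long blank, pressed lightly so that the tip goes about half-way in. Finish while still holding the meter there, with everything else left as it was.

Things in the scene. Friction and masses are not known exactly. Their poses are not given: they have to be found in the camera images.
- long_blank_mid (a point): centre of the loose long blank, a plain redwood stick 145 x 26 x 20 mm that lies flat on the bench in front of the racks (the only blank with a pencilled ring); x along its length, z up out of the ringed face
- long_blank_mark (a point): centre of the pencilled ring, 20 mm across, on the upper 26 mm wide face of the loose long blank, 28 mm from its middle along its +x and on its centre line; z up out of that face
- short_blank_mid (a point): centre of the loose short blank, 105 x 26 x 20 mm, otherwise like the long one, without a ring, flat on the bench in front of the racks; x along its length, z up
- long_place (a point): the empty place of the long rack: its centre, at the height of the bearers' tops, 30 mm above the bench; x along the blanks, y across the row, z up. Pegs 8 mm thick stand 16 mm above the bearers 27 mm to either side (y). A racked blank's centre is 40 mm above the bench; it may lie either way round
- short_place (a point): the empty place of the short rack, described like that of the long rack: its centre, at the bearers' tops, 30 mm above the bench; x along the blanks, y across the row, z up; pegs 27 mm to either side
- meter_grip (a point): where to grip the moisture meter, a stick-shaped grey plastic gauge (0.16 kg) standing upright, tip down, in its holster: the point on its axis 28 mm below the case's top. The straight-sided case is 28 mm thick (x), 48 mm wide (y), 105 mm tall; z points up, away from the tip. The tip, not pressed, lies 109 mm straight below this point
- probe_tip (a point): lower end of the meter's spring tip, a round-nosed steel pin 12 mm thick that stands 14 mm out of a round black neck on the case's axis; it is pushed up into the meter when pressed
- probe (a joint): how far the spring tip is pushed in (m): 0 out, 0.010 fully in; it takes 2 N to start it and 6 N at the full 10 mm (400 N/m)
- meter: the moisture meter; its origin lies on its axis at the lower end of the case, 77 mm below the grip point; z up the case, x through its thickness
- rack_long: fixed drying rack holding two 145 mm blanks; origin under its centre. Plywood base 122 x 176 x 8 mm, two bearers 14 mm wide at x = -46 and +46 mm, three places at y = +54, 0 (both taken) and -54 mm (empty). It may stand left or right of the short rack
- rack_short: the like rack holding two 105 mm blanks: base 90 x 176 x 8 mm, bearers at x = -30 and +30 mm, places at y = +54, 0 (both taken) and -54 mm (empty)
- holster: fixed black holster, on the left or the right; origin under its centre: a foot 90 x 94 x 8 mm and a sleeve 40 x 60 mm (x, y), rim 82 mm above the bench. The meter's case stands in it with 2 mm of play all round, grip point 117 mm and top 145 mm above the bench; lift it 80 mm straight up for the tip to clear the rim
- long_blank: the loose long blank; origin at the centre of its underside
- short_blank: the loose short blank; origin at the centre of its underside
- long_a: long blank already racked, to be left alone; origin under its centre
- long_b: long blank already racked, next to the empty place, to be left alone
- short_a: short blank already racked, to be left alone
- short_b: short blank already racked, next to the empty place, to be left alone
- glue: glue bottle, 58 mm across, 165 mm tall, standing left or right of the work, opposite the holster; origin under its centre; to be left alone
- sanding_block: cork sanding block 120 x 60 x 37 mm; origin under its centre; to be left alone
- tape_measure: tape measure 68 x 36 x 60 mm; origin under its centre; to be left alone
- pencil: flat carpenter's pencil 180 x 13 x 8 mm on the bench behind the racks; origin under its centre; to be left alone
- spray_can: spray can, 66 mm across, 200 mm tall, at the back; origin under its centre; to be left alone
Not all that is in view belongs to the job. Leave any black or pink look-alike of the long_blank alone. Leave any black look-alike of the short_blank alone.

How it is judged:
By the outcome, as a careful person would: the job done as asked, in the order asked, and still so for the second after the job is handed in, while the arm keeps its last pose, push and grip.
It also fails if it takes over 64 s, if anything falls off the work surface, if the arm or the gripper's body presses on something with over 40 N, if the wrist force passes 120 N, or if a joint passes its speed limit or range.

### The arm

A 6-joint arm with a two-finger parallel gripper is mounted at the origin on the work surface. World frame = base frame: x ahead of the robot, y to its left, z up, the work surface at z = 0. Lengths are in m, angles in rad, forces in N, time in s.
With the tool pointing down it reaches from about 0.35 to 0.775 m from the base axis. Payload 7.3 kg.
Tool frame: the origin (TCP) lies on the mounting face of the last link; the fingertips stand robot.tips_ahead ahead of it and the grasp point (between the pads) lies 159 mm ahead of it (robot.tips_ahead is the distance from the TCP to the fingertips, in m); z points along the fingers, x is the direction in which the jaws open and shut, and the axes are right-handed (so a half turn about z gives the same grasp; the last joint's range is limited). The gripper opens to 92 mm and grips with 3 to 60 N. Pads are 19 mm wide; open, the fingers measure 130 mm over their backs; the gripper's body (75 mm by 190 mm) begins 47 mm behind the grasp point.
Start: joints at [-1.476, 0.342, 1.524, -0, 1.275, -0.146], TCP at [0.125, -0.51, 0.405] pointing down, gripper open.
Joint ranges: [-2.53, 2.53], [-0.77, 2.02], [0.04, 2.7], [-1, 4.14], [0.28, 2.66], [-3.11, 3.11]. Speed limits (rad/s): [2.57, 2.57, 3.14, 3.14, 3.14, 3.14].

### API

Orientations are given as a rotation vector (axis times angle).
In Python, from station import robot gives the robot as it stands. The module is installed in compiled form; this text tells all that it offers.
- The arm moves only by the tool carry_out, never from a script. Its argument "motion" is a list of rows, each a list of 3 entries, a list of its own where there are three numbers: the shift along the tool's x, y, z in m, then the turn, a rotation vector about the tool's x, y, z in rad, then the closure, from -1 (fully open) to 1 (shut). A call has 1 to 5 rows; each row shifts and turns the pose as measured when the row begins, along the tool's axes as they then stand; what a row does not reach is not made up. A row lasts 1/8 s, in which the tool goes at most 62.5 mm and 10.7 degrees, less where a joint would pass 70% of its speed; a pose out of reach is approached as far as the arm can. A call with a gripper value outside its range is refused whole. The fingers move at their own pace and stop on an object; "grip_force" is the grip in N (left out, the last holds). Time passes only in rows, so rows that do not move let the fingers close. It gives the time, the measured TCP pose, the force and the opening at its end, in the units of the state.
- robot.observe(): the state, without advancing time (a new reading comes with each control period).
- robot.capture(name): name is "scene" or "side" or "wrist"; returns a dict with "image" (400x640x3 uint8, red, green, blue), "range_z" (400x640 float32, m along the optical axis (not along the pixel's ray), 0 where there is no reading), "intrinsics" (3x3 intrinsics, pixels), "extrinsics" (4x4, takes a point from world to camera coordinates). Camera axes: x right, y down, z forward; pixel columns grow to the right and rows downward; lengths in m; the calibration is good to about 2 mm. A picture is of the moment at which its call begins.
- robot.job_done(): hands the job in, once; it reports no verdict.
The state is a dict: "clock": time; "joints": joint angles; "joint_vel": joint speeds; "joint_torque": joint torques, N m; "ee_pos": TCP position; "ee_rot": TCP orientation; "wrist_force": force on the tool from outside, world axes, zero at the start; "ft_torque": the same for the moment, N m; "grip_width": finger opening in m.
Only numpy, scipy, OpenCV 4.12 (cv2) and the standard library are available. Lean on these libraries where they do the work, as an engineer would, in place of code of your own. Each camera call takes 0.05 s, during which the arm holds its last target.

## Working session

There is one attempt and no reset: what is moved stays moved. The work goes in short steps, Python scripts to look and compute and a tool call to move; the robot and the scene stay as the last step left them, time stands still between calls to the robot, and variables do not carry over. Pictures are saved under pics/ and viewed, and the job is handed in when it is done.

Besides the shell and the picture viewer there is one more tool, called after "Call:" in YAML: its name, and indented under it one key for each argument. carry_out: Moves the arm, as the interface text tells. Its arguments: {"type":"object","properties":{"motion":{"type":"array","items":{"type":"array"}},"grip_force":{"type":"number"}},"required":["motion"]}

```bash
mkdir -p pics; cat > h.py <<'E'
import numpy as np, cv2
from station import robot
def cap(n):
    d=robot.capture(n); return d
def save(img,name): cv2.imwrite('pics/'+name+'.png',cv2.cvtColor(img,cv2.COLOR_RGB2BGR))
def ray(d,uv):
    K=np.array(d['intrinsics']);T=np.array(d['extrinsics']);R=T[:3,:3];t=T[:3,3]
    uv=np.atleast_2d(np.array(uv,float));p=np.c_[uv,np.ones(len(uv))]
    return -R.T@t, (R.T@(np.linalg.inv(K)@p.T)).T
def onplane(d,uv,z):
    o,v=ray(d,uv); return o+v*((z-o[2])/v[:,2])[:,None]
def proj(d,P):
    K=np.array(d['intrinsics']);T=np.array(d['extrinsics'])
    P=np.atleast_2d(P);c=(T[:3,:3]@P.T).T+T[:3,3];q=(K@c.T).T;return q[:,:2]/q[:,2:]
def tri(views):
    A=np.zeros((3,3));b=np.zeros(3)
    for d,uv in views:
        o,v=ray(d,uv);v=v[0]/np.linalg.norm(v[0]);M=np.eye(3)-np.outer(v,v);A+=M;b+=M@o
    return np.linalg.solve(A,b)
def cloud(d):
    z=d['range_z'];h,w=z.shape;u,v=np.meshgrid(np.arange(w),np.arange(h))
    o,r=ray(d,np.c_[u.ravel(),v.ravel()]); 
    K=np.array(d['intrinsics']);P=o+r*z.ravel()[:,None]
    return P.reshape(h,w,3)
E
python3 - <<'E'
from h import *
np.set_printoptions(precision=4,suppress=True)
for n in ['scene','side','wrist']:
    d=cap(n);save(d['image'],n+'0');print(n,np.array(d['intrinsics']).round(1).tolist(),ray(d,[320,200]))
    np.savez(n+'0.npz',**d)
print(robot.observe(),robot.tips_ahead)
E
```

```text
scene [[387.8, 0.0, 314.7], [0.0, 387.8, 195.5], [0.0, 0.0, 1.0]] (array([ 1.0287, -0.5911,  0.8912]), array([[-0.4158,  0.5377, -0.7337]]))
side [[516.1, 0.0, 325.8], [0.0, 516.1, 211.3], [0.0, 0.0, 1.0]] (array([0.5335, 1.074 , 1.238 ]), array([[ 0.0384, -0.6986, -0.7149]]))
wrist [[341.0, 0.0, 318.5], [0.0, 341.0, 204.9], [0.0, 0.0, 1.0]] (array([ 0.1941, -0.493 ,  0.3838]), array([[-0.2449, -0.063 , -0.9676]]))
{'clock': 0.15, 'joints': array([-1.476 ,  0.3425,  1.5248, -0.    ,  1.2754, -0.146 ]), 'joint_vel': array([-0.0014, -0.0022, -0.003 ,  0.0001,  0.0005,  0.0001]), 'joint_torque': array([  0.0019, -43.1471, -24.4354,   0.0718,   0.0537,  -0.0001]), 'ee_pos': array([ 0.1252, -0.5097,  0.4042]), 'ee_rot': array([-2.4715,  1.9381,  0.0012]), 'wrist_force': array([-0.4086,  0.8177,  0.0191]), 'ft_torque': array([ 0.0185, -0.0029,  0.0192]), 'grip_width': 0.09188647024663985} 0.178
```

View pics/scene0.png

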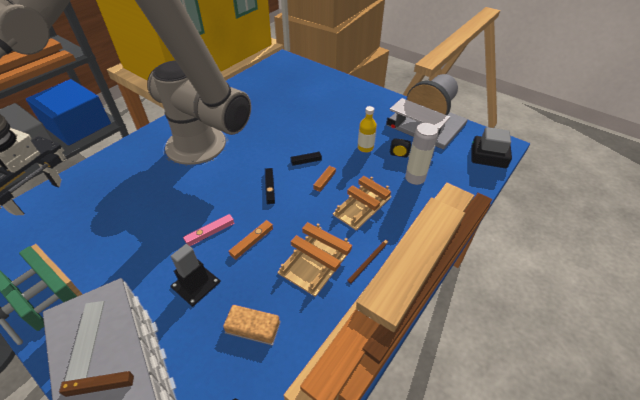

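View pics/side0.png

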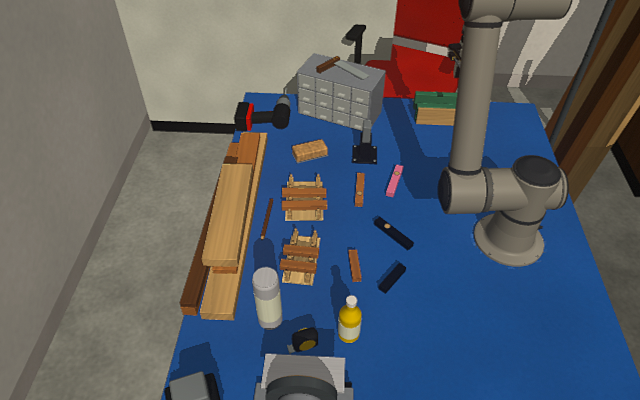

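View pics/wrist0.png

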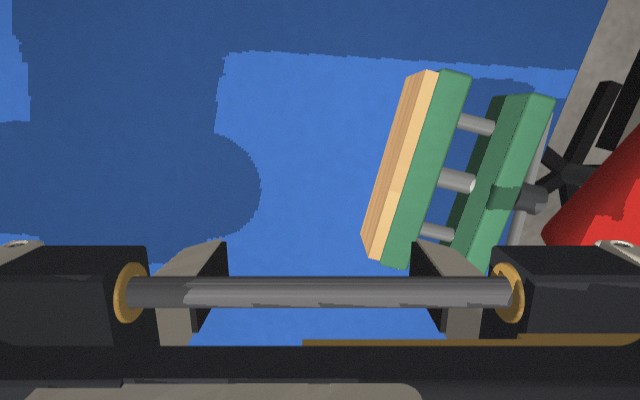

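The scene view shows these candidates:
- **Long blanks:** redwood with ring at (251,239), pink at (209,230), black at (269,186).
- **Short blanks:** redwood at (325,179), black at (306,158).
- **Racks:** long at (315,258), short at (362,202).
- **Meter and holster:** (190,275).

The redwood sticks fit the description. I'll confirm with enlarged crops and measure.

```bash
python3 - <<'E'
from h import *
s=dict(np.load('scene0.npz'));i=dict(np.load('side0.npz'))
a=cv2.resize(s['image'][140:320,150:400],None,fx=3,fy=3,interpolation=cv2.INTER_CUBIC)
b=cv2.resize(i['image'][130:300,240:440],None,fx=3.5,fy=3.5,interpolation=cv2.INTER_CUBIC)
save(a,'cropS');save(b,'cropI')
for n,d in (('scene',s),('side',i)):
    P=cloud(d)
    hsv=cv2.cvtColor(d['image'],cv2.COLOR_RGB2HSV)
    m=((hsv[...,0]>=5)&(hsv[...,0]<=14)&(hsv[...,1]>130)&(hsv[...,2]>70)).astype(np.uint8)
    k,l,st,c=cv2.connectedComponentsWithStats(m)
    for j in range(1,k):
        if st[j,4]>80:
            q=P[l==j];print(n,st[j].tolist(),c[j].round(1),np.median(q,0).round(3),q[:,2].max().round(3))
for uv in [(190,255),(315,258),(362,202),(366,130),(250,325),(420,150)]:
    print(uv,cloud(s)[uv[1],uv[0]].round(3))
E
```

```text
scene [71, 0, 78, 129, 2230] [105.9  53. ] [-1.794  0.515 -0.351] 0.891
scene [269, 0, 9, 12, 89] [272.8   4.8] [-1.796  2.289 -0.594] -0.54
scene [53, 12, 26, 33, 348] [64.3 28.9] [-1.799  0.367 -0.166] -0.071
scene [0, 39, 75, 52, 1850] [31.3 63.6] [-1.206 -0.066 -0.051] 0.891
scene [74, 64, 26, 30, 370] [86.8 77.6] [-1.8    0.362 -0.511] 0.891
scene [0, 73, 69, 45, 677] [31.3 92.2] [-1.799 -0.025 -0.451] 0.891
scene [314, 167, 21, 24, 221] [324.  178.3] [0.487 0.131 0.021] 0.026
scene [359, 176, 31, 24, 316] [374.3 187.6] [0.65  0.167 0.05 ] 0.891
scene [348, 186, 32, 24, 345] [363.5 197.6] [0.647 0.112 0.05 ] 0.891
scene [300, 194, 191, 206, 7102] [379.2 329.2] [ 0.909 -0.261  0.056] 0.891
scene [229, 221, 43, 38, 482] [249.9 239.9] [ 0.475 -0.196  0.02 ] 0.891
scene [303, 223, 49, 32, 557] [326.8 238.4] [ 0.654 -0.076  0.05 ] 0.891
scene [291, 236, 50, 35, 616] [315.9 253.1] [ 0.66  -0.131  0.05 ] 0.891
scene [454, 237, 19, 31, 100] [461.6 255.4] [ 0.909  0.665 -0.656] -0.5
scene [349, 242, 37, 41, 174] [366.6 262.2] [ 0.768 -0.049  0.009] 0.891
scene [60, 372, 73, 21, 658] [ 97
[... 238 characters left out ...]
9  0.048] 1.238
side [180, 193, 36, 122, 1054] [195.2 275. ] [0.931 0.255 0.06 ] 1.238
side [261, 199, 12, 38, 115] [266.7 217.6] [ 0.766 -0.037  0.008] 0.015
side [282, 200, 45, 11, 425] [303.9 204.6] [ 0.647 -0.064  0.048] 1.238
side [283, 245, 36, 13, 360] [300.6 250.8] [0.641 0.126 0.049] 1.238
side [349, 250, 12, 32, 261] [354.4 265.3] [0.482 0.148 0.021] 1.238
side [280, 259, 37, 15, 382] [297.8 265.9] [0.645 0.181 0.049] 1.238
side [212, 266, 26, 8, 151] [224.8 269.5] [0.851 0.208 0.053] 1.238
(190, 255) [ 0.466 -0.364  0.134]
(315, 258) [ 0.664 -0.14   0.042]
(362, 202) [0.648 0.106 0.036]
(366, 130) [0.507 0.334 0.101]
(250, 325) [ 0.659 -0.376  0.039]
(420, 150) [0.716 0.298 0.145]
```

View pics/cropS.png

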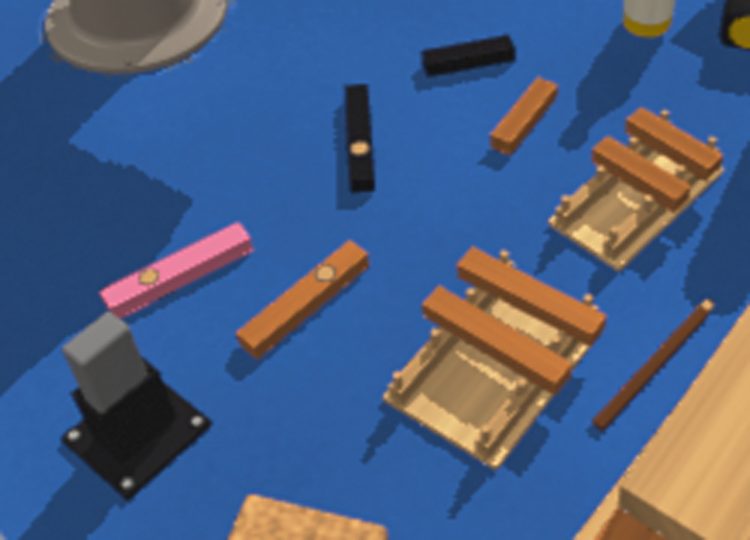

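View pics/cropI.png

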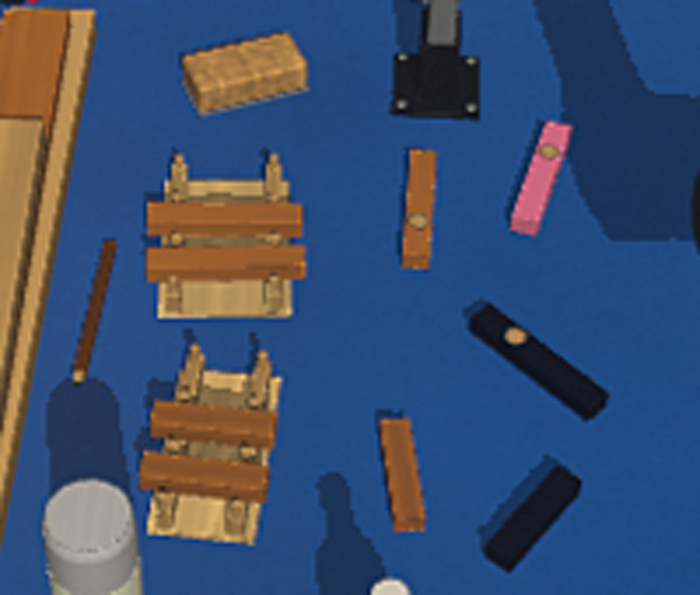

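```bash
cat >> h.py <<'E'
from scipy.spatial.transform import Rotation as Ro
def st():
    o=robot.observe(); R=Ro.from_rotvec(o['ee_rot']); p=np.array(o['ee_pos'])
    return o,p,R
def plan(g,yaw,n,z_is_tcp=False):
    """grasp point target g, tool-x yaw (deg), n rows -> rows in tool axes"""
    o,p,R=st(); g=np.array(g,float)
    tp=g+np.array([0,0,0.159])
    c,s=np.cos(np.radians(yaw)),np.sin(np.radians(yaw))
    Rt=Ro.from_matrix(np.array([[c,s,0],[s,-c,0],[0,0,-1.]]))
    rv=(R.inv()*Rt).as_rotvec()
    for k in range(n):
        sh=R.inv().apply((tp-p)/(n-k)); w=(R.inv()*Rt).as_rotvec()/(n-k)
        print([[round(float(x),4) for x in sh],[round(float(x),3) for x in w]], 'dist %.4f ang %.1f'%(np.linalg.norm(sh),np.degrees(np.linalg.norm(w))))
        p=p+(tp-p)/(n-k); R=R*Ro.from_rotvec(w)
    print('start grasp',(o['ee_pos']+st()[2].apply([0,0,.159])).round(4),'joints',o['joints'].round(3),'clock',o['clock'],'w',o['grip_width'],'F',np.round(o['wrist_force'],1))
E
python3 - <<'E'
from h import *
plan([0.53,-0.12,0.30],0,10)
E
```

```text
[[-0.0282, -0.0486, -0.0054], [-0.0, 0.0, -0.133]] dist 0.0565 ang 7.6
[[-0.0215, -0.0519, -0.0054], [-0.0, 0.0, -0.133]] dist 0.0565 ang 7.6
[[-0.0144, -0.0543, -0.0055], [-0.0, 0.0, -0.133]] dist 0.0565 ang 7.6
[[-0.0071, -0.0557, -0.0055], [-0.0, 0.0, -0.133]] dist 0.0565 ang 7.6
[[0.0004, -0.0562, -0.0055], [-0.0, 0.0, -0.133]] dist 0.0565 ang 7.6
[[0.0078, -0.0556, -0.0055], [-0.0, 0.0, -0.133]] dist 0.0565 ang 7.6
[[0.0151, -0.0541, -0.0055], [-0.0, 0.0, -0.133]] dist 0.0565 ang 7.6
[[0.0222, -0.0516, -0.0055], [-0.0, 0.0, -0.133]] dist 0.0565 ang 7.6
[[0.0288, -0.0482, -0.0055], [-0.0, 0.0, -0.133]] dist 0.0565 ang 7.6
[[0.035, -0.044, -0.0055], [-0.0, 0.0, -0.133]] dist 0.0565 ang 7.6
start grasp [ 0.1252 -0.5096  0.2452] joints [-1.476  0.343  1.525 -0.     1.275 -0.146] clock 0.15 w 0.09188647024663985 F [-0.4  0.8  0. ]
```

Call:
carry_out:
  motion:
    - [[-0.028, -0.049, -0.0055], [0, 0, -0.133], -1]
    - [[-0.0215, -0.052, -0.0055], [0, 0, -0.133], -1]
    - [[-0.0145, -0.054, -0.0055], [0, 0, -0.133], -1]
    - [[-0.007, -0.056, -0.0055], [0, 0, -0.133], -1]
    - [[0.0, -0.056, -0.0055], [0, 0, -0.133], -1]

```text
clock: 0.78
ee_pos: [0.3294, -0.3107, 0.4307]
ee_rot: [-2.973, 1.006, 0.003]
wrist_force: [0.3, -1.1, -1.1]
grip_width: 0.092
```

```bash
python3 - <<'E'
from h import *
plan([0.53,-0.12,0.30],0,5)
E
```

```text
[[0.0087, -0.0547, -0.0055], [-0.001, 0.0, -0.13]] dist 0.0556 ang 7.5
[[0.0158, -0.0531, -0.0056], [-0.001, 0.0, -0.13]] dist 0.0556 ang 7.5
[[0.0225, -0.0506, -0.0056], [-0.001, 0.0, -0.13]] dist 0.0556 ang 7.5
[[0.0289, -0.0472, -0.0056], [-0.001, 0.0, -0.13]] dist 0.0556 ang 7.5
[[0.0348, -0.043, -0.0056], [-0.001, 0.0, -0.13]] dist 0.0556 ang 7.5
start grasp [ 0.3293 -0.3101  0.2717] joints [-0.926  0.188  1.662  0.002  1.295 -0.274] clock 0.775 w 0.09196268198441783 F [ 0.3 -1.1 -1.1]
```

Tracking is good.

Call:
carry_out:
  motion:
    - [[0.009, -0.055, -0.0055], [0, 0, -0.13], -1]
    - [[0.016, -0.053, -0.0055], [0, 0, -0.13], -1]
    - [[0.0225, -0.0505, -0.0055], [0, 0, -0.13], -1]
    - [[0.029, -0.047, -0.0055], [0, 0, -0.13], -1]
    - [[0.035, -0.043, -0.0055], [0, 0, -0.13], -1]

```text
clock: 1.4
ee_pos: [0.5346, -0.111, 0.4592]
ee_rot: [-3.138, -0.031, 0.002]
wrist_force: [0.8, -1.3, -0.5]
grip_width: 0.0917
```

```bash
python3 - <<'E'
from h import *
plan([0.53,0.12,0.30],0,5)
d=cap('wrist');save(d['image'],'w1');np.savez('w1.npz',**d)
E
```

```text
[[-0.0, -0.0462, 0.0002], [-0.001, 0.0, 0.004]] dist 0.0462 ang 0.2
[[-0.0002, -0.0462, 0.0002], [-0.001, 0.0, 0.004]] dist 0.0462 ang 0.2
[[-0.0004, -0.0462, 0.0001], [-0.001, 0.0, 0.004]] dist 0.0462 ang 0.2
[[-0.0006, -0.0462, 0.0001], [-0.001, 0.0, 0.004]] dist 0.0462 ang 0.2
[[-0.0007, -0.0462, 0.0001], [-0.001, 0.0, 0.004]] dist 0.0462 ang 0.2
start grasp [ 0.5344 -0.1105  0.3002] joints [-0.346  0.346  1.367  0.003  1.431 -0.366] clock 1.4 w 0.09169404033618354 F [ 0.8 -1.3 -0.5]
```

View pics/w1.png

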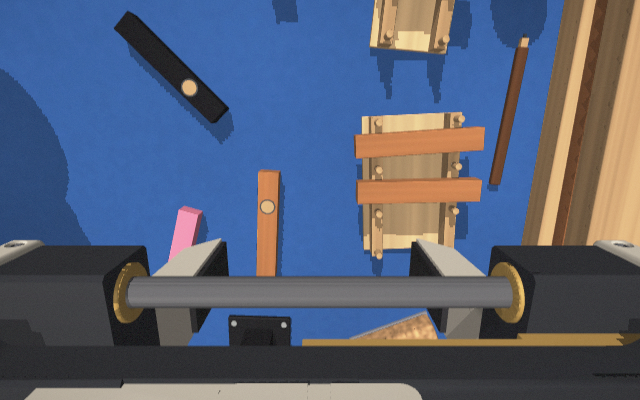

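The wrist view (up = +y, right = +x) shows the ringed redwood blank at (268,222), ring at (267,206). The long rack is at (410,180), with its empty place near row 225 between pegs at (378,212)/(378,253) and (455,210)/(455,240). I'll shift −y for a second view.

Call:
carry_out:
  motion:
    - [[0, 0.05, 0], [0, 0, 0], -1]
    - [[0, 0.05, 0], [0, 0, 0.01], -1]
    - [[0, 0, 0], [0, 0, 0], -1]

```text
clock: 1.82
ee_pos: [0.5431, -0.2059, 0.4573]
ee_rot: [-3.134, -0.042, -0.001]
wrist_force: [-0.4, 1.1, -0.4]
grip_width: 0.0917
```

```bash
python3 - <<'E'
from h import *
d=cap('wrist');save(d['image'],'w2');np.savez('w2.npz',**d);print(st()[0]['ee_pos'],st()[0]['joint_vel'].round(3))
a=cv2.resize(d['image'][0:260,170:500],None,fx=2.3,fy=2.3,interpolation=cv2.INTER_CUBIC);save(a,'w2c')
E
```

```text
[ 0.54306607 -0.20449038  0.45748298] [ 0.032 -0.022  0.017  0.009  0.004  0.011]
```

View pics/w2c.png

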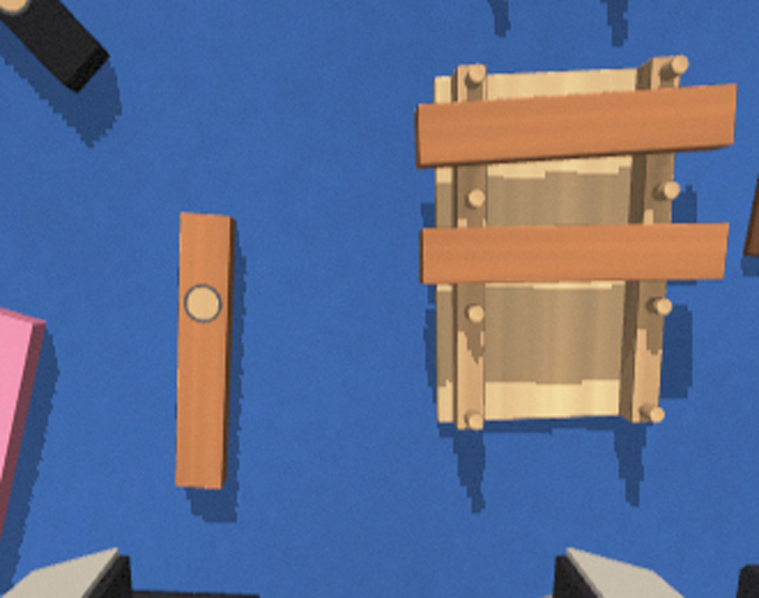

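```bash
cat > m1.py <<'E'
from h import *
np.set_printoptions(precision=4,suppress=True)
w1=dict(np.load('w1.npz'));w2=dict(np.load('w2.npz'));s=dict(np.load('scene0.npz'));i=dict(np.load('side0.npz'))
def blank(d,box,vmin=0,z=0.02,name=None):
    x0,y0,x1,y1=box;im=d['image'][y0:y1,x0:x1];hsv=cv2.cvtColor(im,cv2.COLOR_RGB2HSV)
    m=((hsv[...,0]>=3)&(hsv[...,0]<=24)&(hsv[...,1]>100)&(hsv[...,2]>vmin)).astype(np.uint8)
    m=cv2.morphologyEx(m,cv2.MORPH_CLOSE,np.ones((5,5),np.uint8));m=cv2.morphologyEx(m,cv2.MORPH_OPEN,np.ones((3,3),np.uint8))
    cs,_=cv2.findContours(m,cv2.RETR_EXTERNAL,cv2.CHAIN_APPROX_NONE);c=max(cs,key=cv2.contourArea)
    P=onplane(d,c[:,0,:]+[x0,y0],z)[:,:2]
    r=cv2.minAreaRect((P*1000).astype(np.float32));bx=cv2.boxPoints(r)
    e=bx[1]-bx[0];f=bx[2]-bx[1];l=e if np.linalg.norm(e)>np.linalg.norm(f) else f
    print(name,'c',np.array(r[0])/1000,'size',r[1],'yaw',np.degrees(np.arctan2(l[1],l[0]))%180)
    return np.array(r[0])/1000
def ring(d,box,z):
    x0,y0,x1,y1=box;im=d['image'][y0:y1,x0:x1];hsv=cv2.cvtColor(im,cv2.COLOR_RGB2HSV)
    m=((hsv[...,1]<125)&(hsv[...,0]<30)&(hsv[...,2]>150)).astype(np.uint8)
    k,l,stt,c=cv2.connectedComponentsWithStats(m);j=1+np.argmax(stt[1:,4]);uv=c[j]+[x0,y0]
    print('ring uv',uv,stt[j,4],onplane(d,uv,z));return uv
E
python3 - <<'E'
from m1 import *
for vm in (0,140,170): blank(w2,(240,80,280,225),vm,name='w2 long %d'%vm)
hsv=cv2.cvtColor(w2['image'],cv2.COLOR_RGB2HSV);print(hsv[150,240:280].tolist())
r2=ring(w2,(245,110,275,150),.02);r1=ring(w1,(255,190,280,222),.02)
rs=ring(s,(248,222,270,240),.02);ri=ring(i,(350,183,370,200),.02)
print('tri w',tri([(w1,r1),(w2,r2)]),'tri all',tri([(w1,r1),(w2,r2),(s,rs),(i,ri)]),'s,i',tri([(s,rs),(i,ri)]))
pk=np.array([(475,313),(660,306),(474,419),(651,413),(475,197),(669,190)])/2.3+[170,0]
P=onplane(w2,pk,.046);print(P,P[:4].mean(0))
E
```

```text
w2 long 0 c [ 0.4687 -0.1854] size (143.42153930664062, 27.355371475219727) yaw 87.47285
w2 long 140 c [ 0.4675 -0.1853] size (143.42153930664062, 24.997365951538086) yaw 87.47285
w2 long 170 c [ 0.4674 -0.1851] size (142.88035583496094, 24.768407821655273) yaw 87.47285
[[109, 156, 176], [109, 164, 176], [109, 158, 177], [109, 161, 177], [109, 166, 174], [108, 167, 173], [108, 166, 175], [8, 93, 170], [12, 146, 208], [12, 151, 206], [11, 148, 207], [11, 151, 205], [12, 150, 202], [12, 147, 208], [12, 151, 211], [12, 149, 211], [12, 151, 208], [12, 148, 208], [12, 149, 207], [12, 153, 205], [12, 148, 209], [12, 149, 206], [12, 150, 207], [12, 149, 205], [13, 152, 203], [12, 151, 202], [12, 149, 199], [12, 146, 202], [12, 144, 108], [13, 131, 84], [5, 44, 70], [109, 150, 122], [108, 158, 121], [108, 153, 123], [108, 159, 120], [108, 158, 123], [108, 168, 173], [108, 163, 174], [108, 165, 173], [108, 160, 174]]
ring uv [257.7125 131.575 ] 160 [[ 0.4685 -0.1574  0.02  ]]
ring uv [266.9161 206.2238] 143 [[ 0.4684 -0.1572  0.02  ]]
ring uv [255.6667 229.8333] 6 [[ 0.4611 -0.1576  0.02  ]]
ring uv [361. 193.] 1 [[ 0.4638 -0.1575  0.02  ]]
tri w [ 0.4683 -0.1575  0.0188] tri all [ 0.4659 -0.1576  0.021 ] s,i [ 0.4628 -0.1577  0.0206]
[[ 0.6068 -0.1574  0.046 ]
 [ 0.6971 -0.1516  0.046 ]
 [ 0.6101 -0.2102  0.046 ]
 [ 0.6996 -0.2047  0.046 ]
 [ 0.603  -0.1036  0.046 ]
 [ 0.6942 -0.098   0.046 ]] [ 0.6534 -0.181   0.046 ]
```

```bash
python3 - <<'E'
from m1 import *
a=cv2.resize(w1['image'][100:260,340:480],None,fx=5,fy=3.7,interpolation=cv2.INTER_CUBIC);save(a,'w1c')
a=cv2.resize(w2['image'][20:190,345:475],None,fx=5,fy=3.5,interpolation=cv2.INTER_CUBIC);save(a,'w2d')
E
```

```text
(no output)
```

View pics/w1c.png

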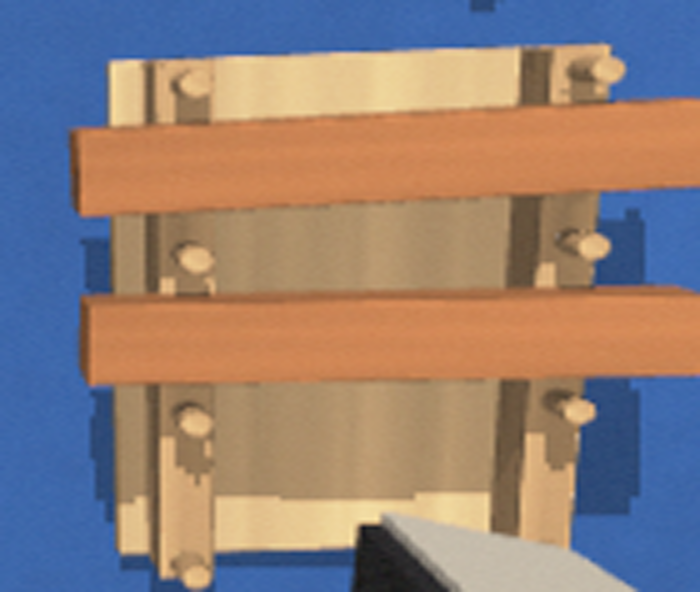

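View pics/w2d.png

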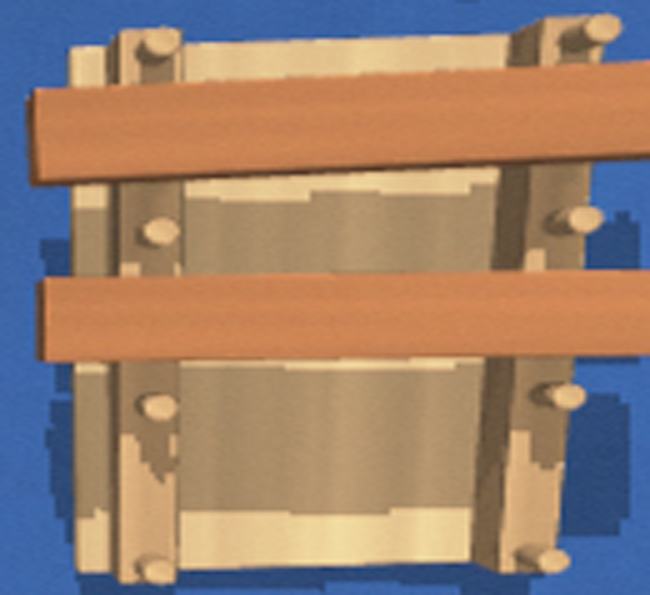

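```bash
python3 - <<'E'
from m1 import *
A=np.array([(196,82),(198,259),(198,423),(199,573),(607,69),(595,247),(580,411)])/[5,3.7]+[340,100]
B=np.array([(163,42),(163,232),(162,406),(160,571),(604,29),(585,219),(569,397),(552,560)])/[5,3.5]+[345,20]
for a,b in zip(A,B): print(tri([(w1,a),(w2,b)]))
P=onplane(w2,B,.046);print(P)
# fit rack model
y=[81,27,-27,-81]; M=np.array([(-46,v) for v in y]+[(46,v) for v in y])/1000.
def fit(M,P):
    mc,pc=M.mean(0),P.mean(0);H=(M-mc).T@(P-pc);U,S,Vt=np.linalg.svd(H);R=Vt.T@U.T
    return R,pc-R@mc
R,t=fit(M,P[:,:2]);print('yaw',np.degrees(np.arctan2(R[1,0],R[0,0])),'c',t,'place',R@[0,-.054]+t,'res',((R@M.T).T+t-P[:,:2])*1000)
for z in (.05,.048): 
  for vm in (0,): blank(w2,(345,80,490,127),150,z,'long_b');blank(w2,(345,30,495,75),150,z,'long_a')
E
```

```text
[ 0.6009 -0.0496  0.0417]
[ 0.6047 -0.104   0.0429]
[ 0.6078 -0.1573  0.0459]
[ 0.6126 -0.2125  0.04  ]
[ 0.693  -0.0438  0.0431]
[ 0.6959 -0.0979  0.0456]
[ 0.7004 -0.1521  0.0433]
[[ 0.6003 -0.0505  0.046 ]
 [ 0.6042 -0.1042  0.046 ]
 [ 0.6078 -0.1573  0.046 ]
 [ 0.6112 -0.2113  0.046 ]
 [ 0.6921 -0.0445  0.046 ]
 [ 0.6955 -0.0979  0.046 ]
 [ 0.6992 -0.1519  0.046 ]
 [ 0.7024 -0.2051  0.046 ]]
yaw 3.7594552721013366 c [ 0.6516 -0.1278] place [ 0.6551 -0.1817] res [[ 0.0593  0.4729]
 [-0.2728  0.3094]
 [-0.3287 -0.5512]
 [-0.2084 -0.3783]
 [ 0.0364  0.4637]
 [ 0.256   0.0464]
 [ 0.0362  0.1665]
 [ 0.4221 -0.5294]]
long_b c [ 0.6509 -0.1209] size (143.80410766601562, 48.06520462036133) yaw 1.5559235
long_a c [ 0.6461 -0.0696] size (144.20416259765625, 42.73570251464844) yaw 1.5631416
long_b c [ 0.6514 -0.1208] size (144.54627990722656, 48.313270568847656) yaw 1.5559249
long_a c [ 0.6467 -0.0693] size (144.9483642578125, 42.95625305175781) yaw 1.5631452
```

```bash
python3 - <<'E'
from h import *
plan([0.4675,-0.1853,0.07],-2.5,5)
E
```

```text
[[-0.015, -0.0039, 0.0457], [-0.002, -0.0, 0.014]] dist 0.0483 ang 0.8
[[-0.0151, -0.0037, 0.0457], [-0.002, -0.0, 0.014]] dist 0.0483 ang 0.8
[[-0.0151, -0.0036, 0.0457], [-0.002, -0.0, 0.014]] dist 0.0483 ang 0.8
[[-0.0152, -0.0035, 0.0457], [-0.002, -0.0, 0.014]] dist 0.0483 ang 0.8
[[-0.0152, -0.0033, 0.0457], [-0.002, -0.0, 0.014]] dist 0.0483 ang 0.8
start grasp [ 0.5432 -0.2031  0.2985] joints [-0.494  0.414  1.269  0.008  1.462 -0.523] clock 1.875 w 0.0920773112914612 F [ 0.6  0.6 -0.7]
```

Call:
carry_out:
  motion:
    - [[-0.015, -0.004, 0.0455], [-0.002, 0, 0.014], -0.3]
    - [[-0.015, -0.004, 0.0455], [-0.002, 0, 0.014], -0.3]
    - [[-0.015, -0.004, 0.0455], [-0.002, 0, 0.014], -0.3]
    - [[-0.015, -0.004, 0.0455], [-0.002, 0, 0.014], -0.3]
    - [[-0.015, -0.003, 0.0455], [0, 0, 0.014], -0.3]

```text
clock: 2.5
ee_pos: [0.4678, -0.1799, 0.2278]
ee_rot: [3.138, -0.065, 0.017]
wrist_force: [0.5, -0.6, 0.1]
grip_width: 0.0597
```

```bash
python3 - <<'E'
from h import *
plan([0.4675,-0.1853,0.023],-2.5,2)
E
```

```text
[[-0.0003, 0.0026, 0.0229], [0.001, -0.005, 0.001]] dist 0.0231 ang 0.3
[[-0.0001, 0.0027, 0.0229], [0.001, -0.005, 0.001]] dist 0.0231 ang 0.3
start grasp [ 0.4695 -0.1804  0.0688] joints [-0.521  0.517  1.813  0.004  0.801 -0.483] clock 2.5 w 0.05974409610093035 F [ 0.5 -0.6  0.1]
```

Call:
carry_out:
  motion:
    - [[-0.0005, 0.0025, 0.022], [0.001, -0.005, 0.001], -0.3]
    - [[0, 0.0025, 0.02], [0.001, -0.005, 0.001], -0.3]
    - [[0, 0, 0], [0, 0, 0], -0.3]

```text
clock: 2.88
ee_pos: [0.4649, -0.1809, 0.1822]
ee_rot: [-3.136, 0.065, 0.011]
wrist_force: [-0.1, -0.3, 0.2]
grip_width: 0.0595
```

```bash
python3 - <<'E'
from h import *
plan([0.4675,-0.1853,0.023],-2.5,1)
E
```

```text
[[0.0028, 0.0042, 0.0001], [-0.004, 0.007, 0.002]] dist 0.0051 ang 0.5
start grasp [ 0.4638 -0.1802  0.0232] joints [-5.250e-01  5.960e-01  1.843e+00  1.000e-03  7.110e-01 -4.850e-01] clock 2.875 w 0.05951208606607363 F [-0.1 -0.3  0.2]
```

Call:
carry_out:
  motion:
    - [[0.002, 0.004, 0], [-0.003, 0.005, 0.002], -0.3]
    - [[0, 0, 0], [0, 0, 0], -0.3]

```text
clock: 3.12
ee_pos: [0.4675, -0.1847, 0.1839]
ee_rot: [3.141, -0.067, 0.002]
wrist_force: [0.7, 0.3, -0.1]
grip_width: 0.0596
```

```bash
python3 - <<'E'
from h import *
plan([0.4675,-0.1853,0.023],-2.5,1)
E
```

```text
[[-0.0, 0.0006, 0.0019], [0.0, -0.001, 0.001]] dist 0.0020 ang 0.1
start grasp [ 0.4677 -0.1847  0.0249] joints [-5.290e-01  5.960e-01  1.834e+00  1.000e-03  7.100e-01 -4.870e-01] clock 3.125 w 0.059615041164638546 F [ 0.7  0.3 -0.1]
```

Aligned. Next: lower 2 mm, close, and lift slightly.

Call:
carry_out:
  motion:
    - [[0, 0.0005, 0.002], [0, 0, 0], -0.3]
    - [[0, 0, 0], [0, 0, 0], 0.7]
    - [[0, 0, 0], [0, 0, 0], 0.7]
    - [[0, 0, 0], [0, 0, 0], 0.7]
    - [[0, 0, 0], [0, 0, 0], 0.7]
  grip_force: 30

```text
clock: 3.75
ee_pos: [0.4679, -0.1854, 0.1833]
ee_rot: [3.14, -0.067, 0.006]
wrist_force: [0.0, -0.6, 0.4]
grip_width: 0.0258
```

Call:
carry_out:
  motion:
    - [[0, 0, 0], [0, 0, 0], 0.7]
    - [[0, 0, -0.03], [0, 0, 0], 0.7]
    - [[0, 0, -0.05], [0, 0, 0], 0.7]

```text
clock: 4.12
ee_pos: [0.4666, -0.1848, 0.2614]
ee_rot: [-3.138, 0.067, 0.007]
wrist_force: [0.4, -0.4, -0.2]
grip_width: 0.0259
```

```bash
python3 - <<'E'
from h import *
plan([0.6551,-0.1817,0.13],93.76,10)
d=cap('wrist');save(d['image'],'w3')
E
```

```text
[[0.0188, -0.0011, -0.0028], [-0.001, 0.0, -0.168]] dist 0.0191 ang 9.6
[[0.0187, 0.002, -0.0028], [-0.001, 0.0, -0.168]] dist 0.0191 ang 9.6
[[0.0181, 0.0051, -0.0028], [-0.001, 0.0, -0.168]] dist 0.0191 ang 9.6
[[0.017, 0.0081, -0.0028], [-0.001, 0.0, -0.168]] dist 0.0191 ang 9.6
[[0.0154, 0.0108, -0.0028], [-0.001, 0.0, -0.168]] dist 0.0191 ang 9.6
[[0.0134, 0.0133, -0.0028], [-0.001, 0.0, -0.168]] dist 0.0191 ang 9.6
[[0.011, 0.0153, -0.0028], [-0.001, 0.0, -0.168]] dist 0.0191 ang 9.6
[[0.0083, 0.0169, -0.0028], [-0.001, 0.0, -0.168]] dist 0.0191 ang 9.6
[[0.0053, 0.0181, -0.0028], [-0.001, 0.0, -0.168]] dist 0.0191 ang 9.6
[[0.0022, 0.0187, -0.0028], [-0.001, 0.0, -0.168]] dist 0.0191 ang 9.6
start grasp [ 0.4659 -0.1843  0.1024] joints [-5.300e-01  4.690e-01  1.775e+00  1.000e-03  9.030e-01 -4.880e-01] clock 4.125 w 0.025895290950434375 F [ 0.4 -0.4 -0.2]
```

View pics/w3.png

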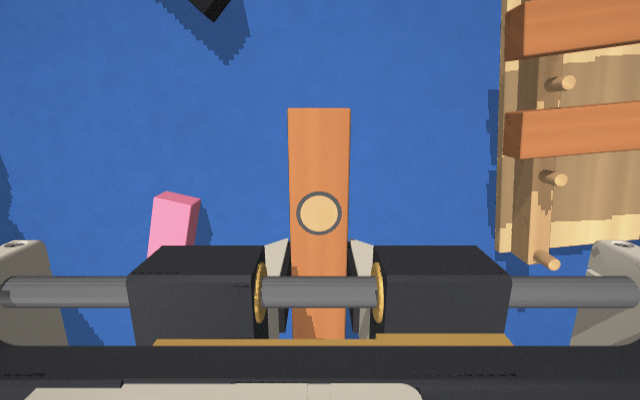

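Call:
carry_out:
  motion:
    - [[0.019, -0.001, -0.003], [0, 0, -0.168], 0.7]
    - [[0.019, 0.002, -0.003], [0, 0, -0.168], 0.7]
    - [[0.018, 0.005, -0.003], [0, 0, -0.168], 0.7]
    - [[0.017, 0.008, -0.003], [0, 0, -0.168], 0.7]
    - [[0.0155, 0.011, -0.003], [0, 0, -0.168], 0.7]

```text
clock: 4.8
ee_pos: [0.5644, -0.183, 0.2857]
ee_rot: [2.873, 1.254, 0.009]
wrist_force: [-0.6, 0.5, -1.3]
grip_width: 0.0252
```

Call:
carry_out:
  motion:
    - [[0.0135, 0.013, -0.003], [0, 0, -0.168], 0.7]
    - [[0.011, 0.015, -0.003], [0, 0, -0.168], 0.7]
    - [[0.008, 0.017, -0.003], [0, 0, -0.168], 0.7]
    - [[0.005, 0.018, -0.003], [0, 0, -0.168], 0.7]
    - [[0.002, 0.019, -0.003], [0, 0, -0.168], 0.7]

```text
clock: 5.42
ee_pos: [0.6608, -0.1778, 0.2995]
ee_rot: [2.08, 2.347, 0.002]
wrist_force: [-0.0, -0.5, -0.5]
grip_width: 0.0257
```

```bash
python3 - <<'E'
from h import *
plan([0.6551,-0.1817,0.085],93.76,2)
d=cap('wrist');save(d['image'],'w4');np.savez('w4.npz',**d)
E
```

```text
[[-0.0015, -0.0032, 0.0277], [0.002, 0.002, 0.027]] dist 0.0279 ang 1.6
[[-0.0016, -0.0031, 0.0277], [0.002, 0.002, 0.027]] dist 0.0279 ang 1.6
start grasp [ 0.6616 -0.1783  0.1405] joints [-3.750e-01  7.200e-01  1.172e+00 -1.000e-03  1.244e+00 -2.066e+00] clock 5.425 w 0.025651763244803515 F [-0.  -0.5 -0.5]
```

View pics/w4.png

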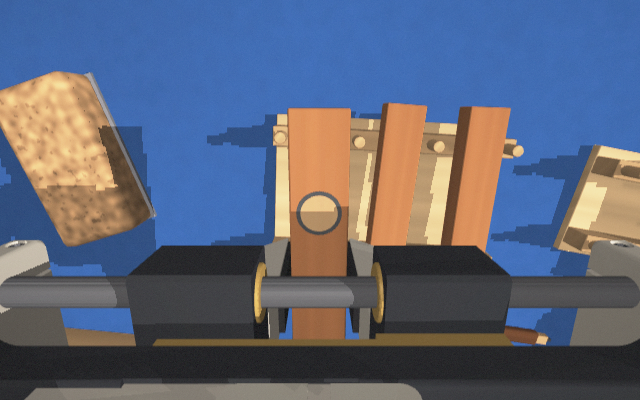

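Call:
carry_out:
  motion:
    - [[-0.0015, -0.003, 0.0275], [0.002, 0.002, 0.027], 0.7]
    - [[-0.0015, -0.003, 0.0275], [0.002, 0.002, 0.027], 0.7]
    - [[0, 0, 0], [0, 0, 0], 0.7]

```text
clock: 5.85
ee_pos: [0.657, -0.1811, 0.2425]
ee_rot: [2.143, 2.294, 0.004]
wrist_force: [0.4, 0.9, 0.1]
grip_width: 0.0259
```

```bash
python3 - <<'E'
from h import *
plan([0.6551,-0.1817,0.062],93.76,1)
d=cap('wrist');np.savez('w5.npz',**d)
a=cv2.resize(d['image'][60:260,200:450],None,fx=3,fy=3,interpolation=cv2.INTER_CUBIC);save(a,'w5c')
E
```

```text
[[-0.0005, -0.002, 0.0215], [0.003, -0.0, 0.002]] dist 0.0216 ang 0.2
start grasp [ 0.6574 -0.181   0.0835] joints [-3.820e-01  7.710e-01  1.238e+00  2.000e-03  1.130e+00 -2.021e+00] clock 5.85 w 0.02591395881799086 F [0.4 0.9 0.1]
```

View pics/w5c.png

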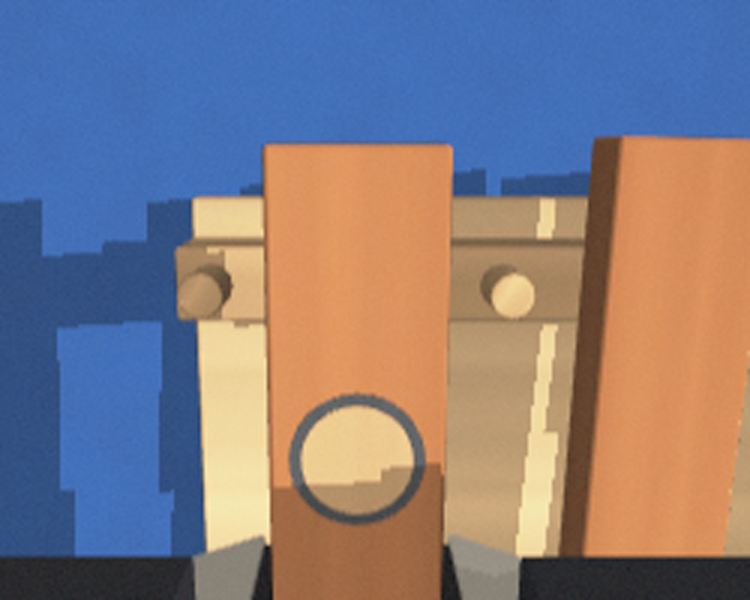

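Call:
carry_out:
  motion:
    - [[-0.0005, -0.002, 0.0215], [0.002, 0, 0.002], 0.7]
    - [[0, 0, 0], [0, 0, 0], 0.7]

```text
clock: 6.15
ee_pos: [0.6563, -0.1821, 0.2254]
ee_rot: [2.142, 2.288, 0.006]
wrist_force: [0.3, -0.7, -1.0]
grip_width: 0.0259
```

```bash
python3 - <<'E'
from h import *
plan([0.6551,-0.1817,0.0545],93.76,1)
d=cap('wrist');np.savez('w6.npz',**d)
a=cv2.resize(d['image'][60:260,200:450],None,fx=3,fy=3,interpolation=cv2.INTER_CUBIC);save(a,'w6c')
E
```

```text
[[0.0005, -0.0013, 0.0119], [0.008, 0.003, 0.0]] dist 0.0119 ang 0.5
start grasp [ 0.6576 -0.1825  0.0664] joints [-3.830e-01  7.880e-01  1.256e+00  1.000e-03  1.090e+00 -2.020e+00] clock 6.15 w 0.025861077458062504 F [ 0.3 -0.7 -1. ]
```

View pics/w6c.png

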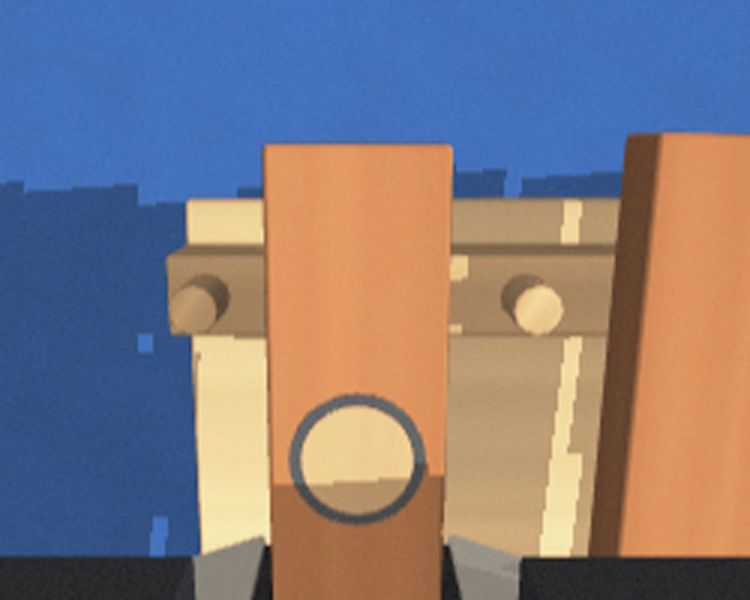

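```bash
python3 - <<'E'
from h import *
d=dict(np.load('w6.npz'))
e=onplane(d,np.array([(264,145),(453,145)])/3+[200,60],.062);p=onplane(d,np.array([(197,306),(541,310)])/3+[200,60],.046)
print(e,p,e.mean(0)-p.mean(0),np.linalg.norm(e[1]-e[0]))
v=p[1]-p[0];ex=-np.array([v[1],-v[0]])/np.linalg.norm(v[:2]);dd=(e.mean(0)-p.mean(0))[:2]
print('along',dd@np.array([-np.cos(np.radians(3.76)),-np.sin(np.radians(3.76))]),'across',dd@np.array([-np.sin(np.radians(3.76)),np.cos(np.radians(3.76))]), 'yaw blank',np.degrees(np.arctan2(*(e[1]-e[0])[:2])),np.degrees(np.arctan2(*v[:2])))
E
```

```text
[[ 0.58511231 -0.19990111  0.062     ]
 [ 0.58343496 -0.17462565  0.062     ]] [[ 0.61002131 -0.21071194  0.046     ]
 [ 0.60708025 -0.15725426  0.046     ]] [-0.02427715 -0.00328028  0.016     ] 0.025331050861403533
along 0.024440000401662693 across -0.0016811929347813697 yaw blank -3.796736618915474 -3.149044986175602
```

Call:
carry_out:
  motion:
    - [[0.001, -0.002, 0.006], [0.005, 0.002, 0], 0.7]
    - [[0, 0, 0.0045], [0, 0, 0], 0.7]
    - [[0, 0, 0], [0, 0, 0], 0.7]

```text
clock: 6.58
ee_pos: [0.6559, -0.1816, 0.2195]
ee_rot: [2.14, 2.286, 0.007]
wrist_force: [0.0, 0.5, -0.1]
grip_width: 0.0259
```

```bash
python3 - <<'E'
from h import *
plan([0.6551,-0.1817,0.0545],93.76,1)
d=cap('wrist');np.savez('w6.npz',**d)
a=cv2.resize(d['image'][60:260,200:450],None,fx=3,fy=3,interpolation=cv2.INTER_CUBIC);save(a,'w7c')
E
```

```text
[[-0.0, -0.0008, 0.006], [0.011, 0.005, 0.0]] dist 0.0061 ang 0.7
start grasp [ 0.6576 -0.1822  0.0606] joints [-0.383  0.793  1.264  0.     1.073 -2.02 ] clock 6.575 w 0.025900348287608406 F [ 0.   0.5 -0.1]
```

View pics/w7c.png

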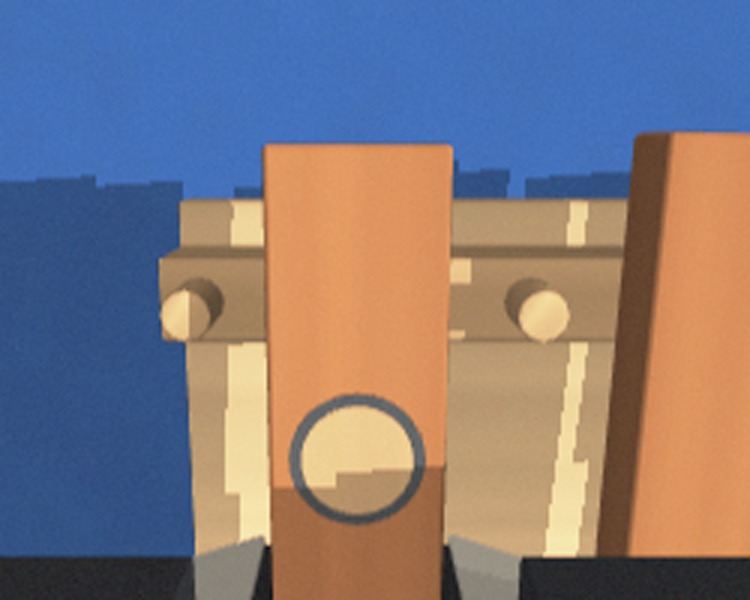

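```bash
cat > rel.py <<'E'
from h import *
def rel(d,ce,cp,zt,yaw=3.76,org=(200,60),f=3,L=.0725,B=.046):
    e=onplane(d,np.array(ce)/f+org,zt);p=onplane(d,np.array(cp)/f+org,.046)
    dd=(e.mean(0)-p.mean(0))[:2];c,s=np.cos(np.radians(yaw)),np.sin(np.radians(yaw))
    v=p[1]-p[0]
    print('pegs',p[:,:2].round(4).tolist(),'blank must move in -x(rack) by %.4f, in +y(rack) by %.4f'%((L-B)-dd@[-c,-s], -(dd@[-s,c])),'w',np.linalg.norm(e[1]-e[0]),'yaw b',np.degrees(np.arctan2(*(e[1]-e[0])[:2])),'pegs',np.degrees(np.arctan2(*v[:2])))
E
python3 - <<'E'
from rel import *
d=dict(np.load('w6.npz'))
rel(d,[(264,145),(453,145)],[(186,313),(544,315)],.0563)
E
```

```text
pegs [[0.6103, -0.2112], [0.607, -0.1576]] blank must move in -x(rack) by 0.0021, in +y(rack) by 0.0010 w 0.025263885247158748 yaw b -3.807816873641205 pegs -3.5242763182329417
```

Call:
carry_out:
  motion:
    - [[0.001, -0.0005, 0.003], [0.011, 0.003, 0], 0.7]
    - [[0, 0, 0.0025], [0, 0, 0], 0.7]
    - [[0, 0, 0], [0, 0, 0], 0.7]

```text
clock: 7.0
ee_pos: [0.6554, -0.1806, 0.214]
ee_rot: [2.146, 2.293, -0.003]
wrist_force: [-0.5, -0.4, -1.2]
grip_width: 0.0258
```

```bash
python3 - <<'E'
from h import *
plan([0.6551,-0.1817,0.0545],93.76,1)
d=cap('wrist');np.savez('w6.npz',**d)
a=cv2.resize(d['image'][60:260,200:450],None,fx=3,fy=3,interpolation=cv2.INTER_CUBIC);save(a,'w8c')
E
```

```text
[[-0.0011, -0.0004, 0.0005], [-0.001, 0.002, 0.0]] dist 0.0013 ang 0.1
start grasp [ 0.6553 -0.1808  0.055 ] joints [-3.810e-01  8.010e-01  1.264e+00 -2.000e-03  1.076e+00 -2.017e+00] clock 7.0 w 0.025765252023079787 F [-0.5 -0.4 -1.2]
```

View pics/w8c.png

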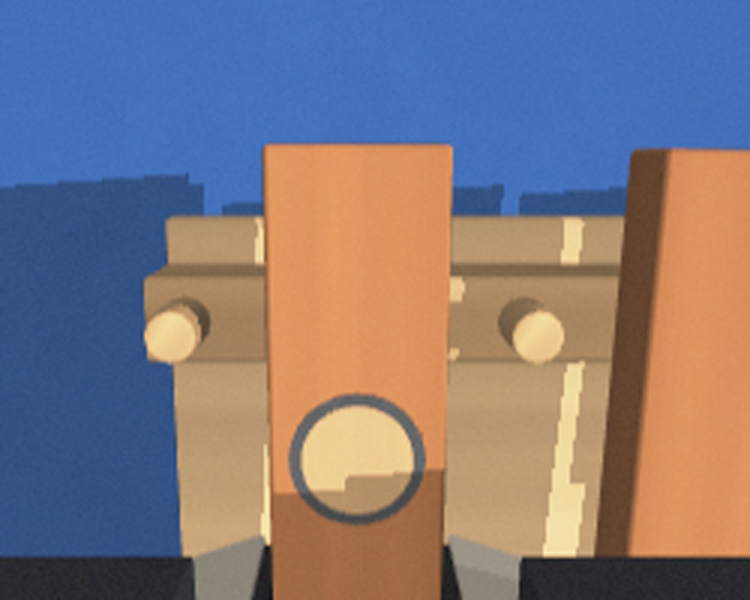

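```bash
python3 - <<'E'
from rel import *
d=dict(np.load('w6.npz'))
rel(d,[(264,145),(453,145)],[(172,335),(538,336)],.051)
E
```

```text
pegs [[0.6104, -0.211], [0.607, -0.1577]] blank must move in -x(rack) by -0.0002, in +y(rack) by -0.0005 w 0.0253651867966544 yaw b -3.809050584768651 pegs -3.663354321500792
```

Within 0.5 mm and square. Release with a limited opening (neighbour clearance), then lift.

Call:
carry_out:
  motion:
    - [[-0.0005, 0, 0.001], [0, 0.001, 0], 0.7]
    - [[0, 0, 0], [0, 0, 0], 0.2]
    - [[0, 0, 0], [0, 0, 0], 0.2]
    - [[0, 0, 0], [0, 0, 0], 0.2]

```text
clock: 7.55
ee_pos: [0.6557, -0.1812, 0.2135]
ee_rot: [2.146, 2.293, -0.001]
wrist_force: [0.2, 0.1, -0.4]
grip_width: 0.0366
```

Call:
carry_out:
  motion:
    - [[0, 0, -0.02], [0, 0, 0], 0.2]
    - [[0, 0, -0.05], [0, 0, 0], 0.2]
    - [[0, -0.02, -0.055], [0, 0, 0], 0]
    - [[0, -0.02, -0.055], [0, 0, 0], -0.3]

```text
clock: 8.05
ee_pos: [0.6151, -0.1834, 0.3973]
ee_rot: [-2.142, -2.29, 0.005]
wrist_force: [0.9, 0.7, 0.3]
grip_width: 0.0513
```

```bash
python3 - <<'E'
from h import *
plan([0.52,0.08,0.27],0,10)
d=cap('wrist');np.savez('w9.npz',**d);save(d['image'],'w9')
E
```

```text
[[0.0269, -0.0078, -0.0031], [-0.001, 0.0, 0.164]] dist 0.0282 ang 9.4
[[0.0253, -0.012, -0.0031], [-0.001, 0.0, 0.164]] dist 0.0282 ang 9.4
[[0.023, -0.016, -0.0031], [-0.001, 0.0, 0.164]] dist 0.0282 ang 9.4
[[0.0201, -0.0195, -0.0031], [-0.001, 0.0, 0.164]] dist 0.0282 ang 9.4
[[0.0166, -0.0225, -0.0031], [-0.001, 0.0, 0.164]] dist 0.0282 ang 9.4
[[0.0127, -0.025, -0.0031], [-0.001, 0.0, 0.164]] dist 0.0282 ang 9.4
[[0.0085, -0.0267, -0.0031], [-0.001, 0.0, 0.164]] dist 0.0282 ang 9.4
[[0.004, -0.0277, -0.0031], [-0.001, 0.0, 0.164]] dist 0.0282 ang 9.4
[[-0.0005, -0.028, -0.0031], [-0.001, 0.0, 0.164]] dist 0.0282 ang 9.4
[[-0.0051, -0.0275, -0.0032], [-0.001, 0.0, 0.164]] dist 0.0282 ang 9.4
start grasp [ 0.6141 -0.1832  0.2383] joints [-4.090e-01  5.690e-01  1.178e+00 -1.000e-03  1.402e+00 -2.046e+00] clock 8.05 w 0.05131715087674362 F [0.9 0.7 0.3]
```

View pics/w9.png

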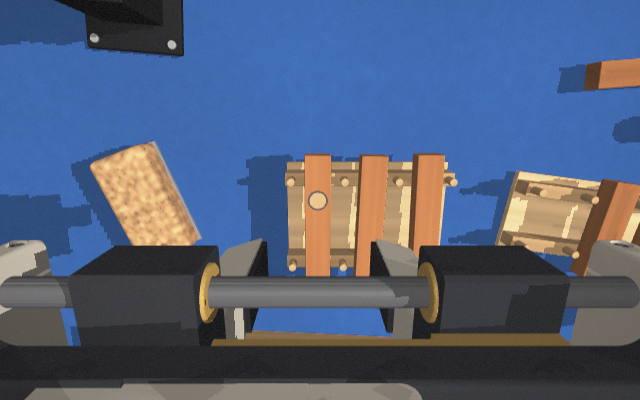

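The long blank lies square in its place, ring up at (317,201). Next, the short blank.

Call:
carry_out:
  motion:
    - [[0.027, -0.008, -0.003], [0, 0, 0.164], -0.3]
    - [[0.025, -0.012, -0.003], [0, 0, 0.164], -0.3]
    - [[0.023, -0.016, -0.003], [0, 0, 0.164], -0.3]
    - [[0.02, -0.0195, -0.003], [0, 0, 0.164], -0.3]
    - [[0.0165, -0.0225, -0.003], [0, 0, 0.164], -0.3]

```text
clock: 8.72
ee_pos: [0.5647, -0.05, 0.4317]
ee_rot: [2.886, 1.199, 0.024]
wrist_force: [0.6, 0.1, -0.0]
grip_width: 0.06
```

Call:
carry_out:
  motion:
    - [[0.0125, -0.025, -0.003], [0, 0, 0.164], -0.3]
    - [[0.0085, -0.027, -0.003], [0, 0, 0.164], -0.3]
    - [[0.004, -0.028, -0.003], [0, 0, 0.164], -0.3]
    - [[-0.0005, -0.028, -0.003], [0, 0, 0.164], -0.3]
    - [[-0.005, -0.0275, -0.003], [0, 0, 0.164], -0.3]

```text
clock: 9.35
ee_pos: [0.519, 0.0887, 0.4521]
ee_rot: [3.13, -0.095, 0.05]
wrist_force: [0.4, 0.1, 0.3]
grip_width: 0.0597
```

```bash
python3 - <<'E'
from h import *
o=st()[0];print(o['ee_pos'],o['ee_rot'],o['clock'])
d=cap('wrist');np.savez('w10.npz',**d);save(d['image'],'w10')
E
```

```text
[0.51901709 0.08871697 0.45210328] [ 3.13033043 -0.09548523  0.04997306] 9.35
```

View pics/w10.png

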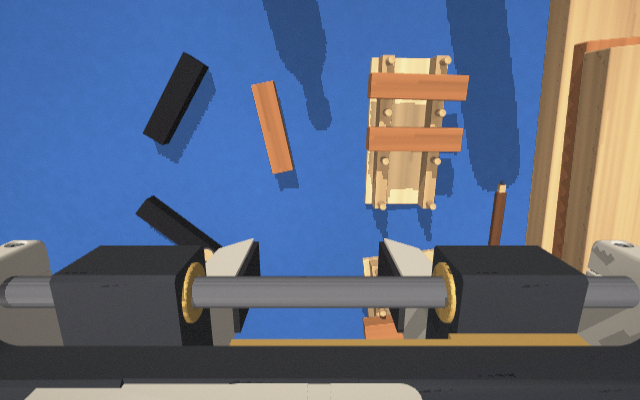

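```bash
python3 - <<'E'
from h import *
plan([0.50,0.13,0.27],0,2)
E
```

```text
[[-0.0107, -0.0188, 0.0114], [0.004, -0.016, -0.034]] dist 0.0245 ang 2.2
[[-0.0099, -0.0191, 0.0117], [0.004, -0.016, -0.034]] dist 0.0245 ang 2.2
start grasp [0.5232 0.09   0.2939] joints [ 0.031  0.303  1.447 -0.009  1.36   0.101] clock 9.4 w 0.0596399970603896 F [-0.8  2.4  0.4]
```

Call:
carry_out:
  motion:
    - [[-0.0105, -0.019, 0.0115], [0.004, -0.016, -0.034], -0.3]
    - [[-0.0105, -0.019, 0.0115], [0.004, -0.016, -0.034], -0.3]
    - [[0, 0, 0], [0, 0, 0], -0.3]

```text
clock: 9.78
ee_pos: [0.4984, 0.1317, 0.4325]
ee_rot: [-3.14, -0.01, -0.01]
wrist_force: [-0.8, -0.0, -0.0]
grip_width: 0.0599
```

```bash
python3 - <<'E'
from h import *
o=st()[0];print(o['ee_pos'],o['ee_rot'],o['clock'])
d=cap('wrist');np.savez('w11.npz',**d);save(d['image'],'w11')
a=cv2.resize(d['image'][60:250,350:490],None,fx=4,fy=3,interpolation=cv2.INTER_CUBIC);save(a,'w11c')
e=dict(np.load('w10.npz'))
a=cv2.resize(e['image'][40:230,350:490],None,fx=4,fy=3,interpolation=cv2.INTER_CUBIC);save(a,'w10c')
E
```

```text
[0.49841213 0.13165212 0.43253341] [-3.14030661 -0.01013334 -0.00961763] 9.775
```

View pics/w11.png

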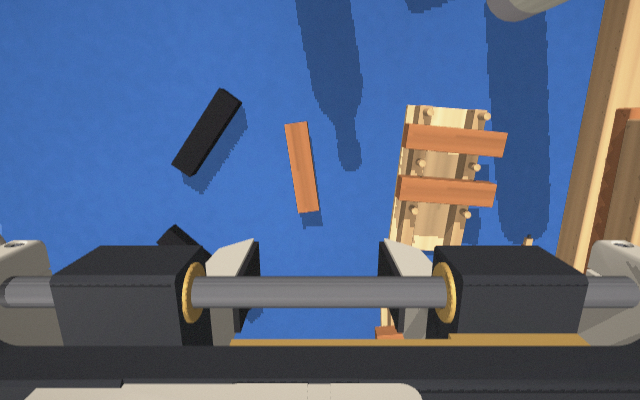

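View pics/w11c.png

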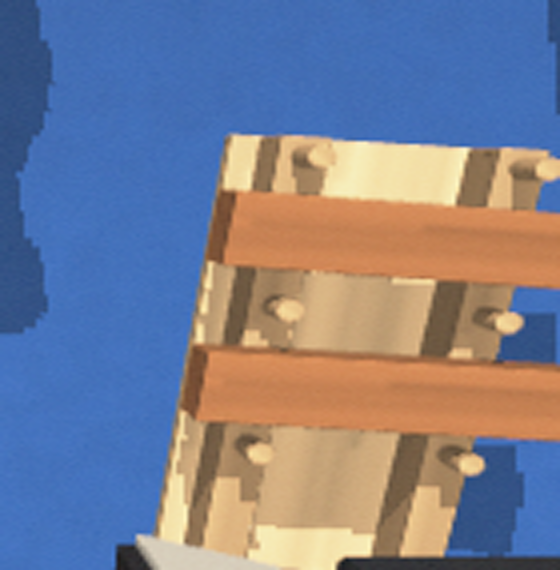

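View pics/w10c.png

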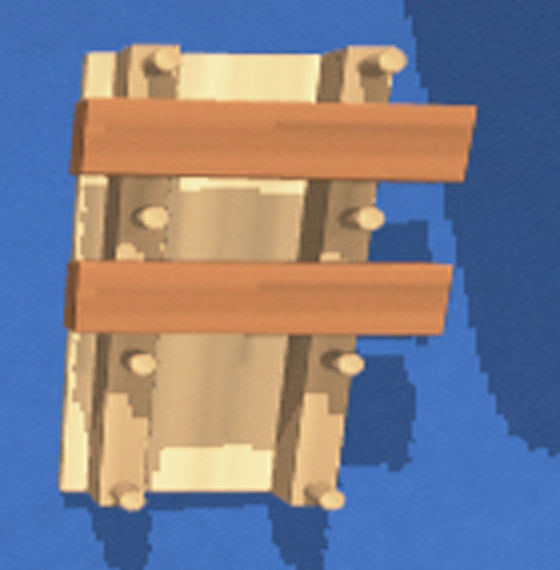

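```bash
python3 - <<'E'
from m1 import *
a=dict(np.load('w10.npz'));b=dict(np.load('w11.npz'))
A=np.array([(166,62),(154,218),(143,364),(131,497),(394,60),(371,218),(350,364),(330,497)])/[4,3]+[350,40]
B=np.array([(322,155),(290,308),(260,452),(0,0),(546,170),(510,322),(471,463)])/[4,3]+[350,60]
for k in (0,1,2,4,5,6): print(tri([(a,A[k]),(b,B[k])]))
y=[81,27,-27,-81]; M=np.array([(-30,v) for v in y]+[(30,v) for v in y])/1000.
def fit(M,P):
    mc,pc=M.mean(0),P.mean(0);H=(M-mc).T@(P-pc);U,S,Vt=np.linalg.svd(H);R=Vt.T@U.T
    return R,pc-R@mc
for d,q,idx in ((a,A,range(8)),(b,B,(0,1,2,4,5,6))):
    idx=list(idx);P=onplane(d,q[idx],.046)[:,:2];R,t=fit(M[idx],P)
    print('yaw',np.degrees(np.arctan2(R[1,0],R[0,0])),'place',R@[0,-.054]+t,'res',(((R@M[idx].T).T+t-P)*1000).round(1).tolist())
blank(a,(245,75,300,180),0,.02,'a0');blank(a,(245,75,300,180),150,.02,'a')
blank(b,(280,115,325,220),0,.02,'b0');blank(b,(280,115,325,220),150,.02,'b')
E
```

```text
[0.6176 0.2029 0.039 ]
[0.6139 0.1489 0.0393]
[0.6098 0.0946 0.0411]
[0.6768 0.1989 0.0429]
[0.6725 0.1452 0.0455]
[0.6698 0.0909 0.0425]
yaw -3.909471077542516 place [0.6365 0.0665] res [[0.4, 1.5], [0.1, 0.5], [-0.2, 0.1], [-0.0, -1.2], [-0.5, 0.2], [-0.2, 0.1], [0.0, -0.0], [0.4, -1.2]]
yaw -3.8752465497555786 place [0.6365 0.0667] res [[-0.1, 0.3], [-0.1, -0.5], [-0.1, -0.4], [0.8, 0.8], [-0.4, 0.2], [-0.1, -0.4]]
a0 c [0.4815 0.1384] size (26.467391967773438, 103.96407318115234) yaw 98.0889
a c [0.4809 0.1384] size (25.195146560668945, 103.91668701171875) yaw 98.237816
b0 c [0.481  0.1387] size (25.74546241760254, 104.2037353515625) yaw 98.08315
b c [0.4807 0.1387] size (25.24625015258789, 104.14041900634766) yaw 98.08318
```

```bash
python3 - <<'E'
from h import *
plan([0.4808,0.1386,0.065],8.1,4)
E
```

```text
[[-0.0049, -0.0019, 0.0522], [-0.0, -0.002, -0.034]] dist 0.0525 ang 2.0
[[-0.0047, -0.002, 0.0522], [-0.0, -0.002, -0.034]] dist 0.0525 ang 2.0
[[-0.0046, -0.0022, 0.0523], [-0.0, -0.002, -0.034]] dist 0.0525 ang 2.0
[[-0.0044, -0.0023, 0.0523], [-0.0, -0.002, -0.034]] dist 0.0525 ang 2.0
start grasp [0.5001 0.1312 0.2741] joints [0.108 0.302 1.502 0.    1.33  0.103] clock 9.825 w 0.059350759855776605 F [-1.3 -0.2  0.7]
```

Call:
carry_out:
  motion:
    - [[-0.005, -0.002, 0.052], [0, -0.002, -0.034], -0.3]
    - [[-0.005, -0.002, 0.052], [0, -0.002, -0.034], -0.3]
    - [[-0.0045, -0.002, 0.052], [0, -0.002, -0.034], -0.3]
    - [[-0.0045, -0.002, 0.05], [0, 0, -0.034], -0.3]
    - [[0, 0, 0], [0, 0, 0], -0.3]

```text
clock: 10.45
ee_pos: [0.4861, 0.1346, 0.2281]
ee_rot: [3.133, 0.223, 0.029]
wrist_force: [0.2, 0.5, 0.5]
grip_width: 0.0599
```

```bash
python3 - <<'E'
from h import *
plan([0.4808,0.1386,0.024],8.1,2)
E
```

```text
[[-0.0028, -0.0024, 0.0225], [0.001, -0.009, 0.0]] dist 0.0228 ang 0.5
[[-0.0026, -0.0024, 0.0225], [0.001, -0.009, 0.0]] dist 0.0228 ang 0.5
start grasp [0.4891 0.1347 0.0692] joints [ 0.119  0.52   1.806 -0.002  0.797 -0.022] clock 10.45 w 0.05990978795522362 F [0.2 0.5 0.5]
```

Call:
carry_out:
  motion:
    - [[-0.003, -0.0025, 0.02], [0.001, -0.009, 0], -0.3]
    - [[-0.0025, -0.0025, 0.018], [0.001, -0.009, 0], -0.3]
    - [[0, 0, 0], [0, 0, 0], -0.3]

```text
clock: 10.82
ee_pos: [0.4848, 0.1379, 0.195]
ee_rot: [-3.134, -0.218, -0.018]
wrist_force: [0.4, 0.4, -0.9]
grip_width: 0.0598
```

```bash
python3 - <<'E'
from h import *
plan([0.4808,0.1386,0.0242],8.1,1)
E
```

```text
[[-0.004, -0.0012, 0.0117], [0.001, -0.011, -0.002]] dist 0.0125 ang 0.7
start grasp [0.4866 0.1381 0.036 ] joints [ 1.250e-01  5.760e-01  1.828e+00 -1.000e-03  7.260e-01 -1.300e-02] clock 10.825 w 0.059816391236663505 F [ 0.4  0.4 -0.9]
```

Call:
carry_out:
  motion:
    - [[-0.004, -0.001, 0.0095], [0.001, -0.011, -0.002], -0.3]
    - [[0, 0, 0], [0, 0, 0], -0.3]

```text
clock: 11.08
ee_pos: [0.4817, 0.1384, 0.1869]
ee_rot: [-3.133, -0.221, -0.006]
wrist_force: [-0.7, -0.3, -0.3]
grip_width: 0.0596
```

```bash
python3 - <<'E'
from h import *
plan([0.4808,0.1386,0.0242],8.1,1)
d=cap('wrist');save(d['image'],'w12')
E
```

```text
[[-0.0008, -0.0004, 0.0037], [-0.0, -0.004, -0.0]] dist 0.0038 ang 0.2
start grasp [0.4822 0.1385 0.0279] joints [ 0.127  0.588  1.838  0.     0.712 -0.015] clock 11.075 w 0.059568907811621996 F [-0.7 -0.3 -0.3]
```

View pics/w12.png

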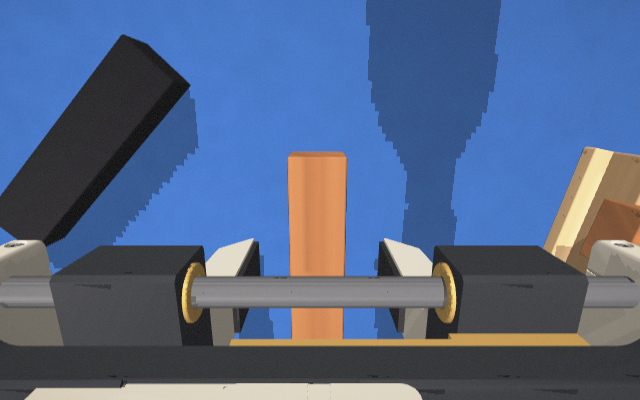

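Call:
carry_out:
  motion:
    - [[-0.0005, 0, 0.0035], [0, -0.004, 0], -0.3]
    - [[0, 0, 0], [0, 0, 0], 0.7]
    - [[0, 0, 0], [0, 0, 0], 0.7]
    - [[0, 0, 0], [0, 0, 0], 0.7]
    - [[0, 0, 0], [0, 0, 0], 0.7]

```text
clock: 11.75
ee_pos: [0.4819, 0.1384, 0.1843]
ee_rot: [-3.133, -0.221, -0.004]
wrist_force: [-1.0, 0.5, -0.9]
grip_width: 0.0258
```

```bash
python3 - <<'E'
from h import *
plan([0.4808,0.1386,0.0242],8.1,1)
E
```

```text
[[-0.0011, -0.0004, 0.0011], [-0.0, -0.002, -0.0]] dist 0.0016 ang 0.1
start grasp [0.4823 0.1385 0.0253] joints [ 0.127  0.593  1.838  0.     0.708 -0.015] clock 11.75 w 0.025772065888039073 F [-1.   0.5 -0.9]
```

Call:
carry_out:
  motion:
    - [[0, 0, -0.03], [0, 0, 0], 0.7]
    - [[0, 0, -0.05], [0, 0, 0], 0.7]

```text
clock: 12.0
ee_pos: [0.4807, 0.1381, 0.2626]
ee_rot: [3.134, 0.221, -0.01]
wrist_force: [0.7, 0.6, -0.4]
grip_width: 0.0255
```

```bash
python3 - <<'E'
from h import *
plan([0.6365,0.0666,0.12],86.1,8)
E
```

```text
[[0.018, 0.0116, -0.0022], [-0.001, 0.001, -0.17]] dist 0.0215 ang 9.8
[[0.0158, 0.0145, -0.0021], [-0.001, 0.001, -0.17]] dist 0.0215 ang 9.8
[[0.0131, 0.0169, -0.0021], [-0.001, 0.001, -0.17]] dist 0.0215 ang 9.8
[[0.0101, 0.0189, -0.0021], [-0.001, 0.001, -0.17]] dist 0.0215 ang 9.8
[[0.0067, 0.0203, -0.0021], [-0.001, 0.001, -0.17]] dist 0.0215 ang 9.8
[[0.0032, 0.0212, -0.0021], [-0.001, 0.001, -0.17]] dist 0.0215 ang 9.8
[[-0.0005, 0.0214, -0.0021], [-0.001, 0.001, -0.17]] dist 0.0215 ang 9.8
[[-0.0041, 0.021, -0.0021], [-0.001, 0.001, -0.17]] dist 0.0215 ang 9.8
start grasp [0.4797 0.138  0.1037] joints [ 0.126  0.465  1.777  0.     0.906 -0.015] clock 12.0 w 0.025474353058170886 F [ 0.7  0.6 -0.4]
```

Call:
carry_out:
  motion:
    - [[0.018, 0.0115, -0.003], [0, 0, -0.17], 0.7]
    - [[0.016, 0.0145, -0.003], [0, 0, -0.17], 0.7]
    - [[0.013, 0.017, -0.003], [0, 0, -0.17], 0.7]
    - [[0.01, 0.019, -0.003], [0, 0, -0.17], 0.7]
    - [[0.0065, 0.0205, -0.003], [0, 0, -0.17], 0.7]

```text
clock: 12.62
ee_pos: [0.5808, 0.0937, 0.2823]
ee_rot: [-2.742, -1.533, -0.0]
wrist_force: [0.8, -0.2, -1.2]
grip_width: 0.0257
```

Call:
carry_out:
  motion:
    - [[0.003, 0.021, -0.002], [0, 0, -0.17], 0.7]
    - [[-0.0005, 0.0215, -0.002], [0, 0, -0.17], 0.7]
    - [[-0.004, 0.021, -0.002], [0, 0, -0.17], 0.7]
    - [[0, 0, 0], [0, 0, 0], 0.7]

```text
clock: 13.12
ee_pos: [0.6422, 0.0672, 0.2877]
ee_rot: [-2.25, -2.192, 0.001]
wrist_force: [-0.2, -0.1, -0.6]
grip_width: 0.0255
```

```bash
python3 - <<'E'
from h import *
plan([0.6365,0.0666,0.075],86.1,2)
E
```

```text
[[-0.0004, -0.0028, 0.0268], [-0.0, -0.0, 0.021]] dist 0.0270 ang 1.2
[[-0.0004, -0.0028, 0.0268], [-0.0, -0.0, 0.021]] dist 0.0270 ang 1.2
start grasp [0.6421 0.0672 0.1287] joints [-0.014  0.663  1.318  0.     1.161 -1.559] clock 13.125 w 0.025502499429824303 F [-0.2 -0.1 -0.6]
```

Call:
carry_out:
  motion:
    - [[-0.0005, -0.003, 0.027], [0, 0, 0.021], 0.7]
    - [[-0.0005, -0.003, 0.027], [0, 0, 0.021], 0.7]
    - [[0, 0, 0], [0, 0, 0], 0.7]

```text
clock: 13.5
ee_pos: [0.6339, 0.0675, 0.2322]
ee_rot: [-2.305, -2.13, 0.003]
wrist_force: [0.3, -0.4, -0.8]
grip_width: 0.0258
```

```bash
python3 - <<'E'
from h import *
plan([0.6365,0.0666,0.058],86.1,1)
d=cap('wrist');np.savez('w13.npz',**d)
a=cv2.resize(d['image'][60:260,200:450],None,fx=3,fy=3,interpolation=cv2.INTER_CUBIC);save(a,'w13c')
E
```

```text
[[-0.0007, 0.0027, 0.0152], [-0.003, -0.001, -0.011]] dist 0.0155 ang 0.6
start grasp [0.6334 0.0676 0.0732] joints [-1.400e-02  7.120e-01  1.395e+00  1.000e-03  1.038e+00 -1.507e+00] clock 13.5 w 0.025777326210128612 F [ 0.3 -0.4 -0.8]
```

View pics/w13c.png

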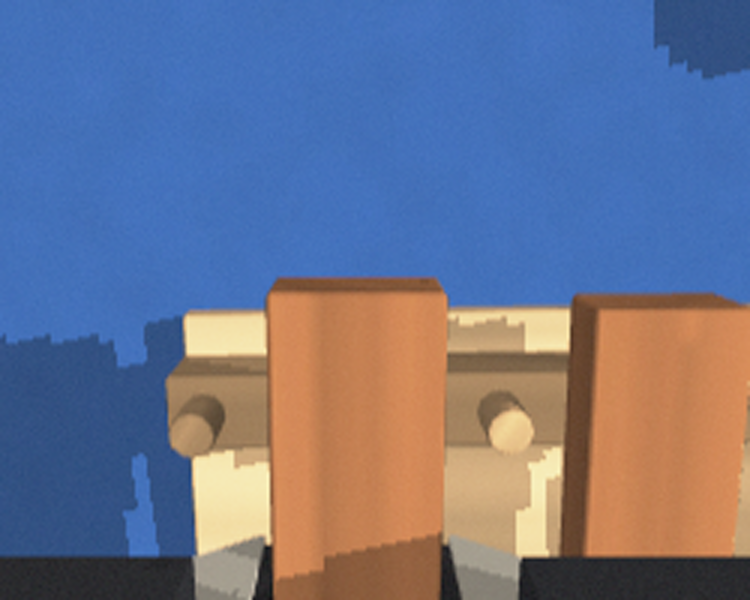

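```bash
python3 - <<'E'
from rel import *
d=dict(np.load('w13.npz'))
rel(d,[(268,293),(447,293)],[(194,434),(511,430)],.068,yaw=-3.9,L=.0525,B=.03)
E
```

```text
pegs [[0.6046, 0.0422], [0.6081, 0.0954]] blank must move in -x(rack) by -0.0037, in +y(rack) by -0.0011 w 0.025194329081358265 yaw b 4.507032193992573 pegs 3.7658596171503396
```

Call:
carry_out:
  motion:
    - [[-0.001, 0.003, 0.01], [-0.003, -0.001, -0.011], 0.7]
    - [[0, 0, 0.003], [0, 0, 0], 0.7]
    - [[0, 0, 0], [0, 0, 0], 0.7]

```text
clock: 13.92
ee_pos: [0.6384, 0.0665, 0.2228]
ee_rot: [2.291, 2.142, 0.008]
wrist_force: [0.2, 0.1, -0.6]
grip_width: 0.0256
```

```bash
python3 - <<'E'
from h import *
plan([0.6365,0.0666,0.0553],86.1,1)
d=cap('wrist');np.savez('w14.npz',**d)
a=cv2.resize(d['image'][60:260,200:450],None,fx=3,fy=3,interpolation=cv2.INTER_CUBIC);save(a,'w14c')
E
```

```text
[[-0.0001, -0.0019, 0.0085], [0.007, 0.0, 0.001]] dist 0.0087 ang 0.4
start grasp [0.6395 0.0664 0.0638] joints [-1.500e-02  7.280e-01  1.392e+00 -1.000e-03  1.014e+00 -1.518e+00] clock 13.925 w 0.02563939291010088 F [ 0.2  0.1 -0.6]
```

View pics/w14c.png

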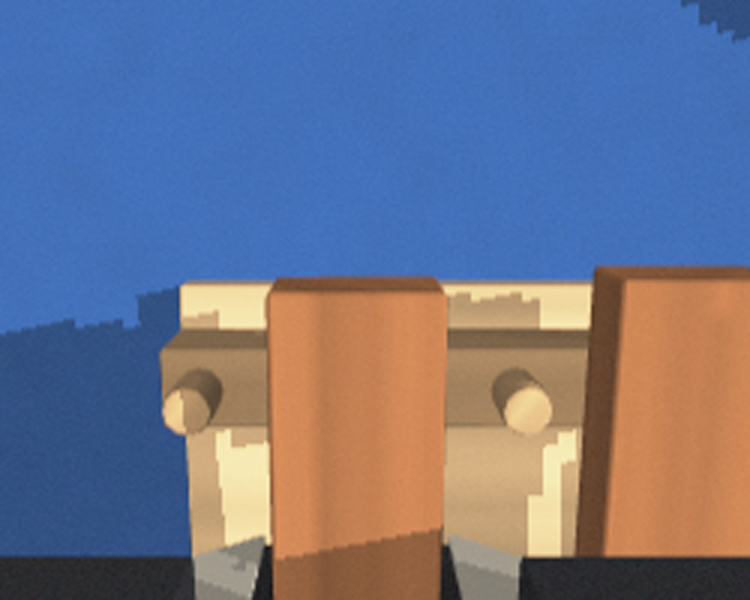

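```bash
python3 - <<'E'
from rel import *
d=dict(np.load('w14.npz'))
rel(d,[(268,292),(447,292)],[(187,411),(527,410)],.0585,yaw=-3.9,L=.0525,B=.03)
E
```

```text
pegs [[0.6047, 0.0418], [0.6082, 0.0952]] blank must move in -x(rack) by 0.0021, in +y(rack) by -0.0000 w 0.025095287973296236 yaw b 3.8432536848163283 pegs 3.671745265369409
```

Call:
carry_out:
  motion:
    - [[0, -0.0015, 0.005], [0.006, 0, 0.001], 0.7]
    - [[0, 0, 0.002], [0, 0, 0], 0.7]
    - [[0, 0, 0], [0, 0, 0], 0.7]

```text
clock: 14.35
ee_pos: [0.6369, 0.0667, 0.2159]
ee_rot: [2.295, 2.143, 0.002]
wrist_force: [-0.2, -0.4, -1.2]
grip_width: 0.0258
```

```bash
python3 - <<'E'
from h import *
plan([0.6365,0.0666,0.0553],86.1,1)
d=cap('wrist');np.savez('w15.npz',**d)
a=cv2.resize(d['image'][60:260,200:450],None,fx=3,fy=3,interpolation=cv2.INTER_CUBIC);save(a,'w15c')
E
```

```text
[[-0.0001, -0.0004, 0.0016], [0.002, 0.0, -0.001]] dist 0.0016 ang 0.1
start grasp [0.6372 0.0666 0.0569] joints [-0.015  0.736  1.399 -0.     1.005 -1.517] clock 14.35 w 0.025838953186866926 F [-0.2 -0.4 -1.2]
```

View pics/w15c.png

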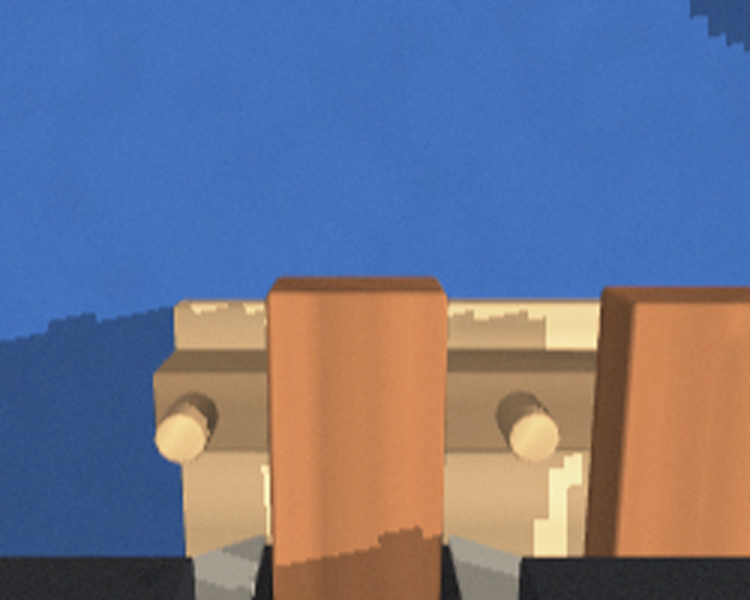

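```bash
python3 - <<'E'
from rel import *
d=dict(np.load('w15.npz'))
rel(d,[(268,292),(447,292)],[(181,438),(534,436)],.0515,yaw=-3.9,L=.0525,B=.03)
E
```

```text
pegs [[0.6047, 0.0419], [0.6081, 0.0953]] blank must move in -x(rack) by -0.0002, in +y(rack) by 0.0000 w 0.025159825486036874 yaw b 3.915481753167358 pegs 3.581834316272124
```

Call:
carry_out:
  motion:
    - [[0, 0, 0.0017], [0.002, 0, 0], 0.7]
    - [[0, 0, 0], [0, 0, 0], 0.7]

```text
clock: 14.65
ee_pos: [0.637, 0.0666, 0.2144]
ee_rot: [2.296, 2.144, 0.0]
wrist_force: [-0.5, 1.0, 0.5]
grip_width: 0.0256
```

Call:
carry_out:
  motion:
    - [[0, 0, 0], [0, 0, 0], 0.2]
    - [[0, 0, 0], [0, 0, 0], 0.2]
    - [[0, 0, 0], [0, 0, 0], 0.2]
    - [[0, 0, -0.02], [0, 0, 0], 0.2]
    - [[0, 0, -0.05], [0, 0, 0], 0.2]

```text
clock: 15.28
ee_pos: [0.6359, 0.0666, 0.2811]
ee_rot: [-2.292, -2.139, 0.011]
wrist_force: [0.7, 0.1, -0.1]
grip_width: 0.0364
```

Call:
carry_out:
  motion:
    - [[0, -0.02, -0.055], [0, 0, 0], 0]
    - [[0, -0.02, -0.055], [0, 0, 0], -0.3]

```text
clock: 15.52
ee_pos: [0.5967, 0.0691, 0.3934]
ee_rot: [-2.291, -2.138, 0.013]
wrist_force: [0.0, -0.1, 0.6]
grip_width: 0.0513
```

```bash
python3 - <<'E'
from h import *
plan([0.466,-0.375,0.29],0,10)
d=cap('wrist');np.savez('w16.npz',**d);save(d['image'],'w16')
E
```

```text
[[-0.0452, -0.01, -0.0054], [-0.001, 0.001, 0.15]] dist 0.0466 ang 8.6
[[-0.0462, -0.0031, -0.0055], [-0.001, 0.001, 0.15]] dist 0.0466 ang 8.6
[[-0.0461, 0.0038, -0.0055], [-0.001, 0.001, 0.15]] dist 0.0466 ang 8.6
[[-0.045, 0.0107, -0.0055], [-0.001, 0.001, 0.15]] dist 0.0466 ang 8.6
[[-0.0429, 0.0173, -0.0056], [-0.001, 0.001, 0.15]] dist 0.0466 ang 8.6
[[-0.0399, 0.0235, -0.0056], [-0.001, 0.001, 0.15]] dist 0.0466 ang 8.6
[[-0.0359, 0.0292, -0.0056], [-0.001, 0.001, 0.15]] dist 0.0466 ang 8.6
[[-0.0311, 0.0343, -0.0056], [-0.001, 0.001, 0.15]] dist 0.0466 ang 8.6
[[-0.0256, 0.0385, -0.0056], [-0.001, 0.001, 0.15]] dist 0.0466 ang 8.6
[[-0.0196, 0.042, -0.0056], [-0.001, 0.001, 0.15]] dist 0.0466 ang 8.6
start grasp [0.5949 0.0691 0.2344] joints [-0.012  0.493  1.317  0.     1.342 -1.514] clock 15.525 w 0.05130700896954445 F [ 0.  -0.1  0.6]
```

View pics/w16.png

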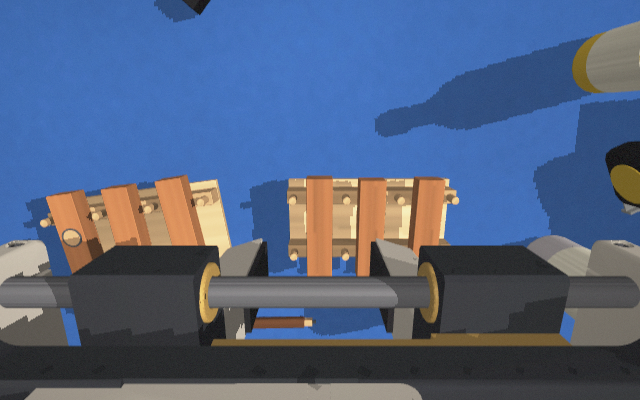

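The short blank lies square and centred at (320,220), between its pegs. Next, the meter.

Call:
carry_out:
  motion:
    - [[-0.045, -0.01, -0.0055], [0, 0, 0.15], -0.6]
    - [[-0.046, -0.003, -0.0055], [0, 0, 0.15], -0.6]
    - [[-0.046, 0.004, -0.0055], [0, 0, 0.15], -0.6]
    - [[-0.045, 0.0105, -0.0055], [0, 0, 0.15], -0.6]
    - [[-0.043, 0.0175, -0.0055], [0, 0, 0.15], -0.6]

```text
clock: 16.2
ee_pos: [0.5274, -0.1545, 0.433]
ee_rot: [2.928, 1.128, 0.011]
wrist_force: [-0.0, 0.3, -0.5]
grip_width: 0.0733
```

```bash
python3 - <<'E'
from h import *
plan([0.466,-0.375,0.29],0,5)
E
```

```text
[[-0.0387, 0.0245, -0.0033], [0.001, -0.001, 0.147]] dist 0.0459 ang 8.4
[[-0.0347, 0.0299, -0.0032], [0.001, -0.001, 0.147]] dist 0.0459 ang 8.4
[[-0.0299, 0.0347, -0.0032], [0.001, -0.001, 0.147]] dist 0.0459 ang 8.4
[[-0.0245, 0.0387, -0.0032], [0.001, -0.001, 0.147]] dist 0.0459 ang 8.4
[[-0.0186, 0.0418, -0.0032], [0.001, -0.001, 0.147]] dist 0.0459 ang 8.4
start grasp [ 0.5286 -0.1546  0.274 ] joints [-0.425  0.365  1.41   0.003  1.359 -1.161] clock 16.2 w 0.07334035828367512 F [-0.   0.3 -0.5]
```

Call:
carry_out:
  motion:
    - [[-0.0385, 0.0245, -0.003], [0, 0, 0.147], -0.6]
    - [[-0.0345, 0.03, -0.003], [0, 0, 0.147], -0.6]
    - [[-0.03, 0.0345, -0.003], [0, 0, 0.147], -0.6]
    - [[-0.0245, 0.0385, -0.003], [0, 0, 0.147], -0.6]
    - [[-0.0185, 0.042, -0.003], [0, 0, 0.147], -0.6]

```text
clock: 16.82
ee_pos: [0.4611, -0.3813, 0.4483]
ee_rot: [3.14, -0.039, 0.016]
wrist_force: [0.2, -1.2, 0.0]
grip_width: 0.0734
```

Call:
carry_out:
  motion:
    - [[0, 0, 0], [0, 0, 0], -0.6]

```text
clock: 16.95
ee_pos: [0.4598, -0.3841, 0.4477]
ee_rot: [3.139, -0.047, 0.015]
wrist_force: [0.5, 0.0, -0.2]
grip_width: 0.0728
```

```bash
python3 - <<'E'
from h import *
plan([0.466,-0.375,0.29],0,1)
d=cap('wrist');np.savez('w17.npz',**d);save(d['image'],'w17')
E
```

```text
[[0.0059, -0.0093, -0.0012], [0.002, -0.01, -0.03]] dist 0.0110 ang 1.8
start grasp [ 0.4614 -0.3844  0.2887] joints [-0.825  0.453  1.235  0.006  1.446 -0.796] clock 16.95 w 0.07282537812630445 F [ 0.5  0.  -0.2]
```

View pics/w17.png

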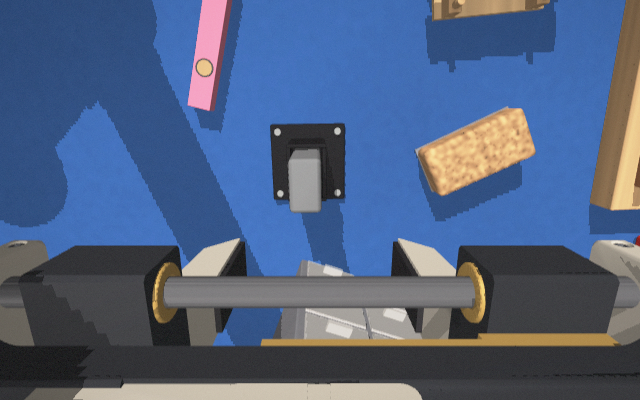

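Call:
carry_out:
  motion:
    - [[0.005, -0.03, 0], [0.002, -0.01, -0.03], -0.6]
    - [[0, -0.02, 0], [0, 0, 0], -0.6]
    - [[0, 0, 0], [0, 0, 0], -0.6]

```text
clock: 17.38
ee_pos: [0.4669, -0.3288, 0.4474]
ee_rot: [-3.14, -0.014, 0.0]
wrist_force: [-0.9, 0.3, 0.4]
grip_width: 0.0729
```

```bash
python3 - <<'E'
from h import *
plan([0.466,-0.375,0.29],0,1)
d=cap('wrist');np.savez('w18.npz',**d);save(d['image'],'w18')
e=dict(np.load('w17.npz'))
a=cv2.resize(e['image'][110:230,260:360],None,fx=4,fy=4,interpolation=cv2.INTER_CUBIC)
b=cv2.resize(d['image'][130:250,260:360],None,fx=4,fy=4,interpolation=cv2.INTER_CUBIC);save(np.hstack([a,b[:,:]]),'w1718')
E
```

```text
[[-0.0013, 0.0462, -0.0017], [-0.002, 0.0, 0.009]] dist 0.0462 ang 0.5
start grasp [ 0.4668 -0.3285  0.2884] joints [-7.480e-01  4.010e-01  1.317e+00  1.000e-03  1.425e+00 -7.570e-01] clock 17.375 w 0.07286298478310475 F [-0.9  0.3  0.4]
```

View pics/w1718.png

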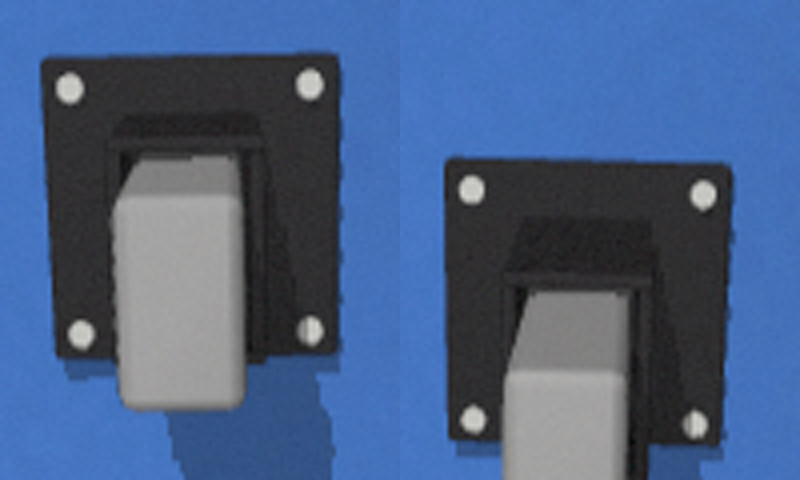

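```bash
python3 - <<'E'
from h import *
np.set_printoptions(precision=4,suppress=True)
a=dict(np.load('w17.npz'));b=dict(np.load('w18.npz'))
ta=np.array([(112,196),(243,193),(245,409),(120,410)])/4+[260,110]
tb=np.array([(106,371),(227,374)])/4+[260,130]
print('tri',tri([(a,ta[0]),(b,tb[0])]),tri([(a,ta[1]),(b,tb[1])]))
P=onplane(a,ta,.145);print(P,P.mean(0));Q=onplane(b,tb,.145);print(Q)
sa=np.array([(70,88),(310,85),(311,331),(81,334)])/4+[260,110]
sb=np.array([(72,190),(303,195),(295,425),(73,419)])/4+[260,130]
for d,s in((a,sa),(b,sb)):
    p=onplane(d,s,.009);v=(p[1]+p[2]-p[0]-p[3]);w=(p[0]+p[1]-p[2]-p[3])
    print('foot c',p.mean(0),'size',np.linalg.norm(v)/2,np.linalg.norm(w)/2,'yaw',np.degrees(np.arctan2(v[1],v[0])),np.degrees(np.arctan2(w[1],w[0]))-90)
im=a['image'][100:240,260:360];g=cv2.cvtColor(im,cv2.COLOR_RGB2HSV)
m=((g[...,2]>140)&(g[...,1]<40)).astype(np.uint8);cs,_=cv2.findContours(m,0,1);c=max(cs,key=cv2.contourArea)
r=cv2.minAreaRect((onplane(a,c[:,0]+[260,100],.145)[:,:2]*1000).astype(np.float32));print(r)
E
```

```text
tri [ 0.438  -0.3514  0.1443] [ 0.4648 -0.3514  0.1457]
[[ 0.4377 -0.3513  0.145 ]
 [ 0.4649 -0.3515  0.145 ]
 [ 0.464  -0.3982  0.145 ]
 [ 0.437  -0.3976  0.145 ]] [ 0.4509 -0.3747  0.145 ]
[[ 0.4384 -0.3512  0.145 ]
 [ 0.4647 -0.3517  0.145 ]]
foot c [ 0.4511 -0.3757  0.009 ] size 0.07228158909336245 0.07596938840623937 yaw -1.0273044623058492 -0.7464473217341947
foot c [ 0.4511 -0.3757  0.009 ] size 0.07213547716466637 0.0759615414922398 yaw -0.925724386181163 -0.8480534579922363
((449.7481384277344, -373.29833984375), (44.865440368652344, 24.346454620361328), 88.3011703491211)
```

```bash
python3 - <<'E'
from h import *
plan([0.451,-0.3752,0.17],-0.9,3)
E
```

```text
[[-0.0054, 0.0153, 0.0394], [-0.001, 0.0, 0.008]] dist 0.0426 ang 0.5
[[-0.0053, 0.0153, 0.0394], [-0.001, 0.0, 0.008]] dist 0.0426 ang 0.5
[[-0.0052, 0.0153, 0.0394], [-0.001, 0.0, 0.008]] dist 0.0426 ang 0.5
start grasp [ 0.4668 -0.3292  0.2884] joints [-7.490e-01  4.010e-01  1.316e+00  1.000e-03  1.425e+00 -7.570e-01] clock 17.425 w 0.0733735135817882 F [ 0.8 -0.3  0.2]
```

Call:
carry_out:
  motion:
    - [[-0.0055, 0.0155, 0.039], [-0.001, 0, 0.008], -0.6]
    - [[-0.0055, 0.0155, 0.039], [0, 0, 0.008], -0.6]
    - [[-0.005, 0.0155, 0.039], [0, 0, 0.008], -0.6]
    - [[0, 0, 0], [0, 0, 0], -0.6]

```text
clock: 17.92
ee_pos: [0.4512, -0.3782, 0.3292]
ee_rot: [3.138, -0.023, 0.006]
wrist_force: [0.1, -0.4, -0.1]
grip_width: 0.0735
```

```bash
python3 - <<'E'
from h import *
plan([0.451,-0.3752,0.117],-0.9,2)
d=cap('wrist');np.savez('w19.npz',**d);save(d['image'],'w19')
E
```

```text
[[-0.0002, -0.0016, 0.0266], [0.002, -0.002, 0.001]] dist 0.0266 ang 0.2
[[-0.0002, -0.0015, 0.0266], [0.002, -0.002, 0.001]] dist 0.0266 ang 0.2
start grasp [ 0.4518 -0.3788  0.1702] joints [-0.828  0.522  1.454  0.     1.16  -0.813] clock 17.925 w 0.0734593925672237 F [ 0.1 -0.4 -0.1]
```

View pics/w19.png

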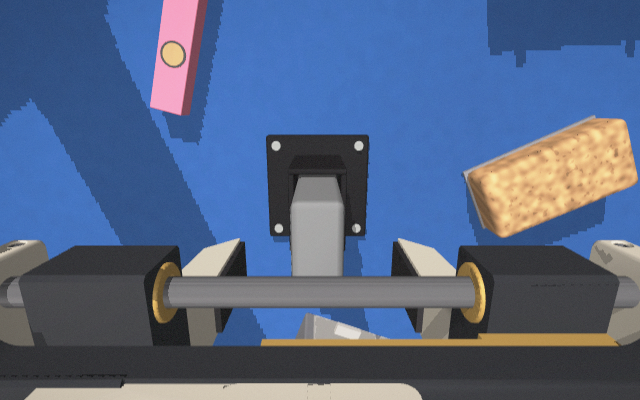

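Meter centred between the fingers (318,230). Descend.

Call:
carry_out:
  motion:
    - [[0, -0.0015, 0.0265], [0.002, -0.002, 0], -0.6]
    - [[0, -0.0015, 0.0255], [0.002, -0.002, 0], -0.6]
    - [[0, 0, 0], [0, 0, 0], -0.6]

```text
clock: 18.35
ee_pos: [0.4546, -0.3757, 0.2855]
ee_rot: [3.131, -0.02, 0.017]
wrist_force: [-0.0, 0.1, -0.3]
grip_width: 0.0733
```

```bash
python3 - <<'E'
from h import *
plan([0.451,-0.3752,0.117],-0.9,1)
E
```

```text
[[-0.0037, -0.0006, 0.0095], [0.011, -0.011, 0.003]] dist 0.0102 ang 0.9
start grasp [ 0.4564 -0.3774  0.1265] joints [-8.210e-01  5.690e-01  1.506e+00  1.000e-03  1.052e+00 -8.080e-01] clock 18.35 w 0.07334631094009068 F [-0.   0.1 -0.3]
```

Call:
carry_out:
  motion:
    - [[-0.0035, -0.0005, 0.009], [0.011, -0.011, 0.003], -0.6]
    - [[0, 0, 0], [0, 0, 0], -0.6]

```text
clock: 18.6
ee_pos: [0.452, -0.3755, 0.2798]
ee_rot: [3.138, -0.023, 0.005]
wrist_force: [0.6, 0.7, -0.3]
grip_width: 0.0736
```

```bash
python3 - <<'E'
from h import *
plan([0.451,-0.3752,0.117],-0.9,1)
E
```

```text
[[-0.001, -0.0003, 0.0038], [0.003, -0.003, 0.001]] dist 0.0039 ang 0.3
start grasp [ 0.4525 -0.376   0.1208] joints [-0.824  0.574  1.513  0.     1.049 -0.809] clock 18.6 w 0.0736275697234209 F [ 0.6  0.7 -0.3]
```

Call:
carry_out:
  motion:
    - [[-0.001, -0.0005, 0.0035], [0.003, -0.003, 0.001], -0.6]
    - [[0, 0, 0], [0, 0, 0], -0.6]

```text
clock: 18.85
ee_pos: [0.4512, -0.3752, 0.2775]
ee_rot: [3.14, -0.025, 0.003]
wrist_force: [-0.5, -0.7, -0.3]
grip_width: 0.0733
```

```bash
python3 - <<'E'
from h import *
plan([0.451,-0.3752,0.117],-0.9,1)
E
```

```text
[[-0.0002, 0.0, 0.0015], [0.002, -0.002, -0.0]] dist 0.0015 ang 0.1
start grasp [ 0.4515 -0.3754  0.1185] joints [-0.824  0.576  1.517  0.     1.046 -0.808] clock 18.85 w 0.07329042631171012 F [-0.5 -0.7 -0.3]
```

Call:
carry_out:
  motion:
    - [[0, 0, 0.0015], [0.001, -0.002, 0], 0.6]
    - [[0, 0, 0], [0, 0, 0], 0.6]
    - [[0, 0, 0], [0, 0, 0], 0.6]
    - [[0, 0, 0], [0, 0, 0], 0.6]
    - [[0, 0, 0], [0, 0, 0], 0.6]
  grip_force: 40

```text
clock: 19.48
ee_pos: [0.4513, -0.3753, 0.2762]
ee_rot: [3.141, -0.025, 0.0]
wrist_force: [0.4, 0.3, -0.4]
grip_width: 0.0279
```

```bash
python3 - <<'E'
from h import *
plan([0.451,-0.3752,0.217],-0.9,3)
E
```

```text
[[-0.0001, -0.0, -0.0333], [0.0, -0.0, -0.0]] dist 0.0333 ang 0.0
[[-0.0001, -0.0, -0.0333], [0.0, -0.0, -0.0]] dist 0.0333 ang 0.0
[[-0.0001, -0.0, -0.0333], [0.0, -0.0, -0.0]] dist 0.0333 ang 0.0
start grasp [ 0.4513 -0.3754  0.1172] joints [-8.240e-01  5.780e-01  1.518e+00 -1.000e-03  1.045e+00 -8.080e-01] clock 19.475 w 0.02788975046254581 F [ 0.4  0.3 -0.4]
```

Call:
carry_out:
  motion:
    - [[0, 0, -0.03], [0, 0, 0], 0.6]
    - [[0, 0, -0.03], [0, 0, 0], 0.6]
    - [[0, 0, -0.03], [0, 0, 0], 0.6]
    - [[0, 0, -0.03], [0, 0, 0], 0.6]
    - [[0, 0, 0], [0, 0, 0], 0.6]

```text
clock: 20.1
ee_pos: [0.451, -0.375, 0.3967]
ee_rot: [-3.138, 0.025, 0.006]
wrist_force: [1.1, -0.0, -2.7]
grip_width: 0.028
```

```bash
python3 - <<'E'
from h import *
for n in ['scene','side','wrist']:
    d=cap(n);save(d['image'],n+'20');np.savez(n+'20.npz',**d)
plan([0.6272,-0.1835,0.24],-0.9,6)
d=dict(np.load('scene20.npz'));e=dict(np.load('side20.npz'))
a=cv2.resize(d['image'][180:330,130:370],None,fx=3,fy=3,interpolation=cv2.INTER_CUBIC);save(a,'s20c')
b=cv2.resize(e['image'][90:230,260:440],None,fx=4,fy=4,interpolation=cv2.INTER_CUBIC);save(b,'i20c')
E
```

```text
[[0.0289, -0.0323, -0.001], [-0.001, 0.002, -0.0]] dist 0.0434 ang 0.1
[[0.0289, -0.0323, -0.001], [-0.001, 0.002, -0.0]] dist 0.0434 ang 0.1
[[0.0289, -0.0323, -0.001], [-0.001, 0.002, -0.0]] dist 0.0434 ang 0.1
[[0.0289, -0.0323, -0.001], [-0.001, 0.002, -0.0]] dist 0.0434 ang 0.1
[[0.0289, -0.0323, -0.001], [-0.001, 0.002, -0.0]] dist 0.0434 ang 0.1
[[0.0289, -0.0323, -0.001], [-0.001, 0.002, -0.0]] dist 0.0434 ang 0.1
start grasp [ 0.4491 -0.3731  0.2341] joints [-8.240e-01  4.660e-01  1.363e+00 -1.000e-03  1.325e+00 -8.080e-01] clock 20.25 w 0.027476582299449902 F [-0.4 -0.9 -2.2]
```

View pics/s20c.png

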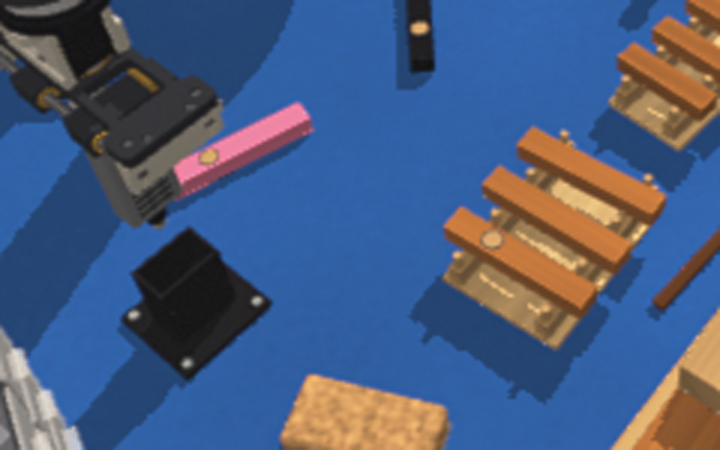

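View pics/i20c.png

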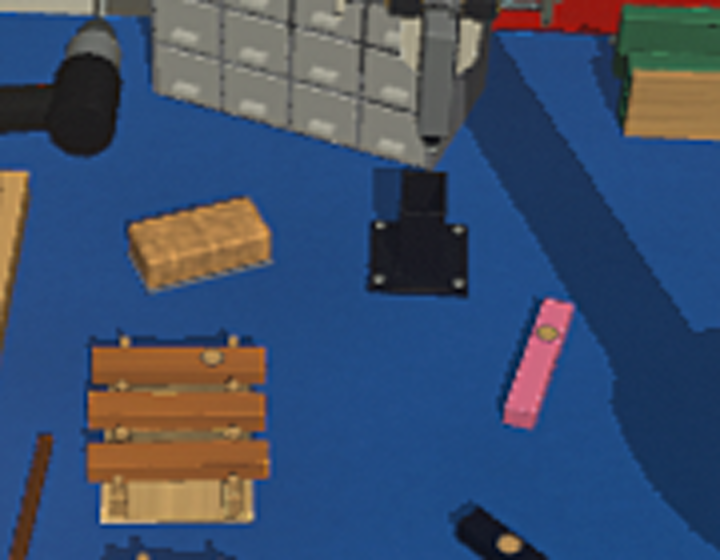

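View pics/wrist20.png

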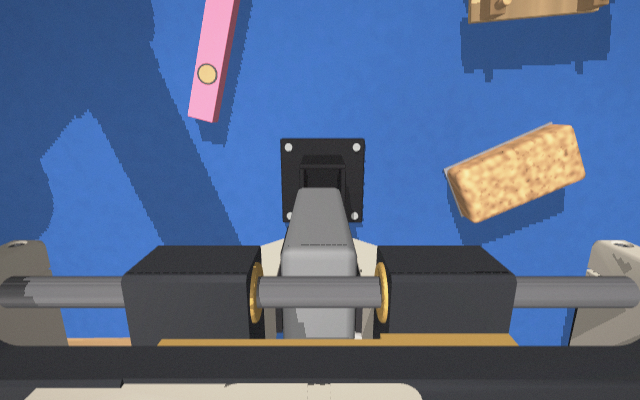

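```bash
python3 - <<'E'
from m1 import *
a=dict(np.load('w9.npz'));b=dict(np.load('w16.npz'))
ra=ring(a,(308,190,328,212),.05);rb=ring(b,(60,225,85,250),.05)
print(tri([(a,ra),(b,rb)]))
s=dict(np.load('scene20.npz'));i=dict(np.load('side20.npz'))
us=np.array([492,240])/3+[130,180];ui=np.array([211,357])/4+[260,90]
print(onplane(s,us,.05),onplane(i,ui,.05),tri([(s,us),(i,ui)]))
E
```

```text
ring uv [317.4688 200.2723] 224 [[ 0.6262 -0.1832  0.05  ]]
ring uv [ 71.1608 236.8794] 199 [[ 0.6258 -0.1833  0.05  ]]
[ 0.626  -0.1833  0.0501]
[[ 0.6285 -0.1829  0.05  ]] [[ 0.6272 -0.1822  0.05  ]] [ 0.6277 -0.1826  0.0493]
```

Call:
carry_out:
  motion:
    - [[0.029, -0.032, -0.001], [0, 0, 0], 0.6]
    - [[0.029, -0.032, -0.001], [0, 0, 0], 0.6]
    - [[0.029, -0.032, -0.001], [0, 0, 0], 0.6]
    - [[0.029, -0.032, -0.001], [0, 0, 0], 0.6]
    - [[0.029, -0.032, -0.001], [0, 0, 0], 0.6]

```text
clock: 20.88
ee_pos: [0.6001, -0.2155, 0.3874]
ee_rot: [-3.124, 0.036, 0.037]
wrist_force: [0.8, -0.7, -1.1]
grip_width: 0.028
```

```bash
python3 - <<'E'
from h import *
plan([0.6265,-0.1832,0.2],-0.9,2)
E
```

```text
[[0.0131, -0.0162, 0.0142], [-0.009, 0.012, -0.004]] dist 0.0252 ang 0.9
[[0.013, -0.0163, 0.0142], [-0.009, 0.012, -0.004]] dist 0.0252 ang 0.9
start grasp [ 0.5964 -0.2127  0.2284] joints [-0.466  0.572  1.198  0.005  1.399 -0.444] clock 20.875 w 0.028006907858901885 F [ 0.8 -0.7 -1.1]
```

Call:
carry_out:
  motion:
    - [[0.013, -0.016, 0.014], [-0.009, 0.012, -0.004], 0.6]
    - [[0.013, -0.016, 0.014], [-0.009, 0.012, -0.004], 0.6]
    - [[0, 0, 0], [0, 0, 0], 0.6]

```text
clock: 21.25
ee_pos: [0.6283, -0.1792, 0.3516]
ee_rot: [-3.138, 0.016, 0.013]
wrist_force: [-1.0, -0.7, -2.5]
grip_width: 0.028
```

```bash
python3 - <<'E'
from h import *
plan([0.6265,-0.1832,0.17],-0.9,1)
for n in ['scene','side']:
    d=cap(n);np.savez(n+'21.npz',**d)
d=dict(np.load('scene21.npz'));e=dict(np.load('side21.npz'))
print(proj(d,[.6265,-.1832,.05]),proj(e,[.6265,-.1832,.05]))
a=cv2.resize(d['image'][170:290,250:370],None,fx=4,fy=4,interpolation=cv2.INTER_CUBIC)
b=cv2.resize(e['image'][120:240,260:360],None,fx=4,fy=4,interpolation=cv2.INTER_CUBIC);save(np.hstack([a[:480],b[:480]])[:, :800],'m21')
E
```

```text
[[-0.0015, 0.0041, 0.0226], [-0.003, 0.008, 0.006]] dist 0.0230 ang 0.6
start grasp [ 0.627  -0.1786  0.1926] joints [-0.395  0.622  1.208 -0.     1.32  -0.385] clock 21.25 w 0.02795050278939228 F [-1.  -0.7 -2.5]
[[293.31531434 259.67538848]] [[312.98234132 179.0645925 ]]
```

View pics/m21.png

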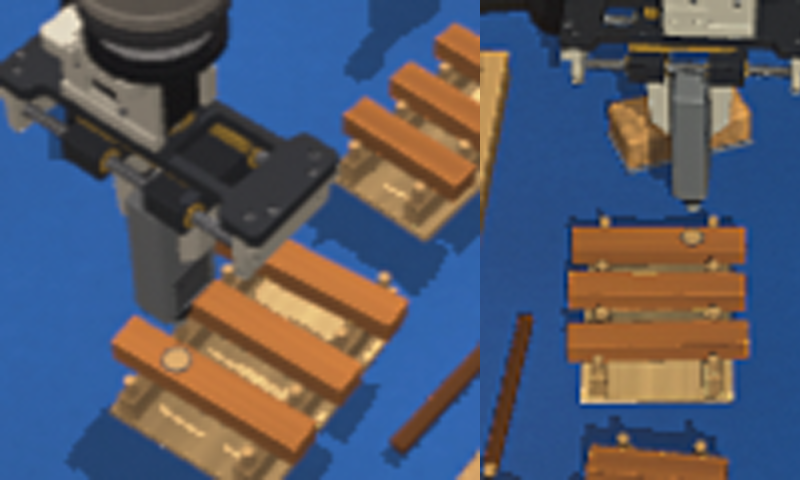

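Call:
carry_out:
  motion:
    - [[-0.0015, 0.004, 0.0115], [-0.003, 0.008, 0.006], 0.6]
    - [[0, 0, 0.011], [0, 0, 0], 0.6]
    - [[0, 0, 0], [0, 0, 0], 0.6]

```text
clock: 21.72
ee_pos: [0.6249, -0.1873, 0.3297]
ee_rot: [3.139, -0.034, 0.004]
wrist_force: [-1.0, -0.1, -2.1]
grip_width: 0.0277
```

```bash
python3 - <<'E'
from h import *
plan([0.6265,-0.1832,0.164],-0.9,1)
for n in ['scene','side']:
    d=cap(n);np.savez(n+'22.npz',**d)
d=dict(np.load('scene22.npz'));e=dict(np.load('side22.npz'))
o,p,R=st();tip=p+R.apply([0,0,.268]);print('tip',tip, 'uv',proj(d,tip),proj(e,tip))
a=cv2.resize(d['image'][205:285,260:340],None,fx=5,fy=5,interpolation=cv2.INTER_CUBIC)
b=cv2.resize(e['image'][120:200,270:350],None,fx=5,fy=5,interpolation=cv2.INTER_CUBIC);save(np.hstack([a,b]),'m22')
E
```

```text
[[0.0015, -0.0042, 0.0067], [0.002, -0.002, -0.006]] dist 0.0080 ang 0.4
start grasp [ 0.6253 -0.1877  0.1707] joints [-4.080e-01  6.350e-01  1.247e+00 -1.000e-03  1.257e+00 -3.870e-01] clock 21.725 w 0.027686242011343724 F [-1.  -0.1 -2.1]
tip [ 0.62637524 -0.18800582  0.06285718] uv [[291.8113509  258.03633344]] [[313.09528025 175.26916864]]
```

View pics/m22.png

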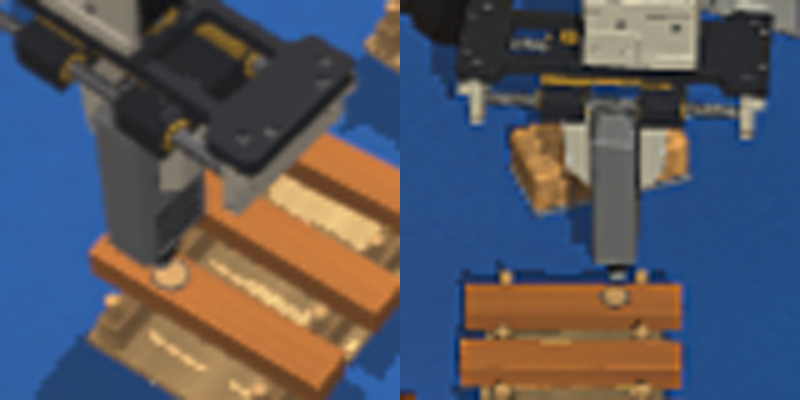

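Call:
carry_out:
  motion:
    - [[0.001, -0.004, 0.0015], [0.001, -0.001, -0.005], 0.6]
    - [[0, 0, 0], [0, 0, 0], 0.6]

```text
clock: 22.08
ee_pos: [0.6266, -0.183, 0.3301]
ee_rot: [3.139, -0.025, 0.007]
wrist_force: [-0.2, -0.4, -2.1]
grip_width: 0.0278
```

```bash
python3 - <<'E'
from h import *
plan([0.6265,-0.1832,0.160],-0.9,1)
for n in ['scene','side']:
    d=cap(n);np.savez(n+'23.npz',**d)
d=dict(np.load('scene23.npz'));e=dict(np.load('side23.npz'))
o,p,R=st();tip=p+R.apply([0,0,.268]);print('tip',tip, 'uv',proj(d,tip),proj(e,tip),'ring',proj(d,[.6265,-.1832,.05]),proj(e,[.6265,-.1832,.05]))
a=cv2.resize(d['image'][235:275,273:313],None,fx=10,fy=10,interpolation=cv2.INTER_CUBIC)
b=cv2.resize(e['image'][155:195,293:333],None,fx=10,fy=10,interpolation=cv2.INTER_CUBIC);save(np.hstack([a,b]),'m23')
E
```

```text
[[-0.0001, 0.0001, 0.0111], [0.002, -0.005, -0.0]] dist 0.0111 ang 0.3
start grasp [ 0.6273 -0.1834  0.1711] joints [-0.401  0.635  1.246 -0.     1.255 -0.386] clock 22.075 w 0.027817926697678505 F [-0.2 -0.4 -2.1]
tip [ 0.62782601 -0.18397565  0.06226389] uv [[293.27950377 257.42258808]] [[312.57948402 176.20402657]] ring [[293.31531434 259.67538848]] [[312.98234132 179.0645925 ]]
```

View pics/m23.png

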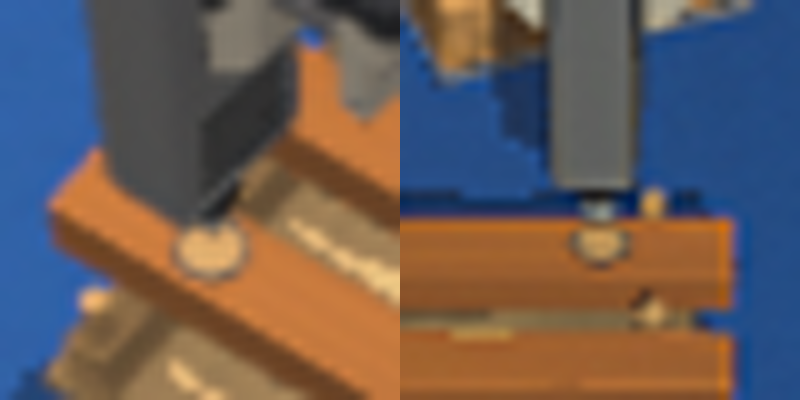

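Call:
carry_out:
  motion:
    - [[0, 0, 0.005], [0.002, -0.004, 0], 0.6]
    - [[0, 0, 0.004], [0, 0, 0], 0.6]
    - [[0, 0, 0], [0, 0, 0], 0.6]

```text
clock: 22.55
ee_pos: [0.6266, -0.1832, 0.3206]
ee_rot: [3.141, -0.025, 0.001]
wrist_force: [0.9, -0.5, -2.1]
grip_width: 0.028
```

```bash
python3 - <<'E'
from h import *
plan([0.6265,-0.1832,0.154],-0.9,1)
o,p,R=st();print('tip',p+R.apply([0,0,.268]))
E
```

```text
[[-0.0001, -0.0, 0.0076], [0.0, -0.0, -0.0]] dist 0.0076 ang 0.0
start grasp [ 0.6266 -0.1833  0.1616] joints [-0.402  0.645  1.256 -0.     1.241 -0.386] clock 22.55 w 0.027972732185234273 F [ 0.9 -0.5 -2.1]
tip [ 0.62668257 -0.18331211  0.05256905]
```

Perfectly aligned (tip 2.6 mm above the ring). Press in small steps, watching the force.

Call:
carry_out:
  motion:
    - [[0, 0, 0.0025], [0, 0, 0], 0.6]
    - [[0, 0, 0.002], [0, 0, 0], 0.6]
    - [[0, 0, 0], [0, 0, 0], 0.6]

```text
clock: 22.92
ee_pos: [0.6266, -0.1833, 0.3165]
ee_rot: [3.141, -0.025, 0.002]
wrist_force: [-1.6, 0.8, 1.4]
grip_width: 0.0277
```

```bash
python3 - <<'E'
from h import *
plan([0.6265,-0.1832,0.154],-0.9,1)
o,p,R=st();print('tip',p+R.apply([0,0,.268]))
E
```

```text
[[-0.0001, -0.0001, 0.0035], [0.001, -0.001, -0.0]] dist 0.0035 ang 0.1
start grasp [ 0.6268 -0.1834  0.1575] joints [-0.402  0.648  1.261 -0.     1.231 -0.386] clock 22.925 w 0.02769060730739309 F [-1.6  0.8  1.4]
tip [ 0.62693298 -0.18346923  0.04850103]
```

Call:
carry_out:
  motion:
    - [[0, 0, 0.003], [0, 0, 0], 0.6]
    - [[0, 0, 0], [0, 0, 0], 0.6]
    - [[0, 0, 0], [0, 0, 0], 0.6]

```text
clock: 23.3
ee_pos: [0.6266, -0.1833, 0.3142]
ee_rot: [3.14, -0.025, 0.003]
wrist_force: [-0.0, 0.0, 1.3]
grip_width: 0.0276
```

```bash
python3 - <<'E'
from h import *
plan([0.6265,-0.1832,0.154],-0.9,1)
o,p,R=st();print('tip',p+R.apply([0,0,.268]))
for n in ['scene','side']:
    d=cap(n);np.savez(n+'24.npz',**d);print(robot.observe()['wrist_force'].round(2),robot.observe()['ee_pos'].round(4))
d=dict(np.load('scene24.npz'));e=dict(np.load('side24.npz'))
a=cv2.resize(d['image'][225:275,268:318],None,fx=8,fy=8,interpolation=cv2.INTER_CUBIC)
b=cv2.resize(e['image'][150:200,288:338],None,fx=8,fy=8,interpolation=cv2.INTER_CUBIC);save(np.hstack([a,b]),'m24')
save(d['image'],'scene24');save(e['image'],'side24')
E
```

```text
[[-0.0001, -0.0001, 0.0012], [0.001, -0.002, -0.0]] dist 0.0012 ang 0.1
start grasp [ 0.6269 -0.1834  0.1552] joints [-0.402  0.65   1.264 -0.     1.225 -0.386] clock 23.3 w 0.027564616121733866 F [-0.   0.   1.3]
tip [ 0.62709592 -0.18353554  0.04618926]
[-0.8   1.08  1.44] [ 0.6266 -0.1832  0.3142]
[-1.14  0.25  1.35] [ 0.6266 -0.1832  0.3141]
```

View pics/m24.png

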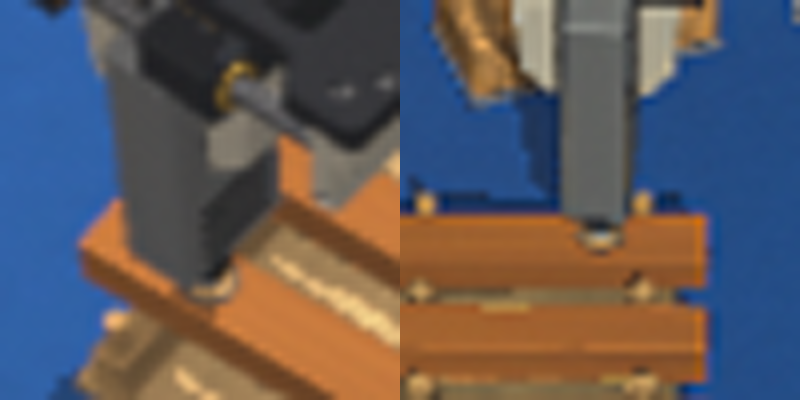

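View pics/side24.png

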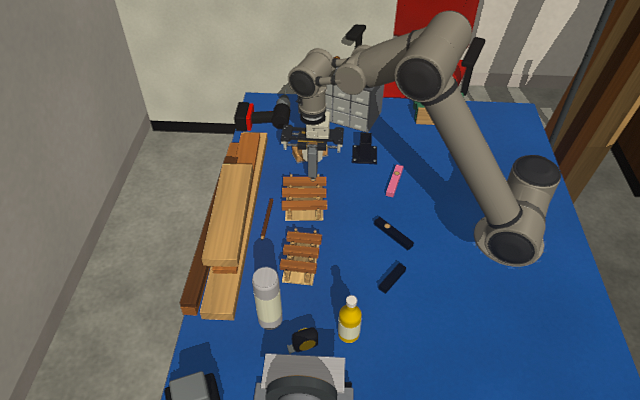

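View pics/scene24.png

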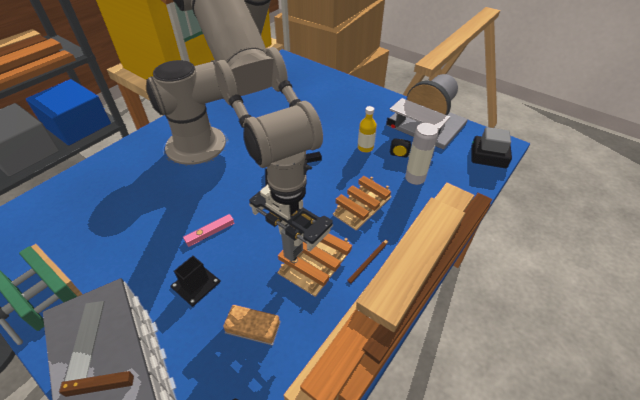

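Call:
carry_out:
  motion:
    - [[0, 0, 0.0015], [0, -0.001, 0], 0.6]
    - [[0, 0, 0], [0, 0, 0], 0.6]
    - [[0, 0, 0], [0, 0, 0], 0.6]
    - [[0, 0, 0], [0, 0, 0], 0.6]

```text
clock: 23.9
ee_pos: [0.6267, -0.1832, 0.3129]
ee_rot: [3.14, -0.025, 0.002]
wrist_force: [-0.8, -0.2, 2.9]
grip_width: 0.0275
```

```bash
python3 - <<'E'
from h import *
fs=[]
for k in range(6):
    d=cap('side' if k%2 else 'wrist');o,p,R=st();fs.append(o['wrist_force']);print('tip',(p+R.apply([0,0,.268])).round(4),np.round(o['wrist_force'],2))
    if k==4: save(d['image'],'w25')
    if k==5: save(cv2.resize(d['image'][150:230,270:350],None,fx=7,fy=7,interpolation=cv2.INTER_CUBIC),'i25')
print(np.mean(fs,0),o['clock'],R.apply([0,0,1]))
E
```

```text
tip [ 0.6271 -0.1835  0.0449] [-0.59  1.21  2.25]
tip [ 0.6271 -0.1835  0.0449] [-1.42  0.83  1.61]
tip [ 0.6271 -0.1835  0.0448] [-1.82  0.36  1.7 ]
tip [ 0.6271 -0.1835  0.0449] [-1.23  0.76  2.42]
tip [ 0.6271 -0.1835  0.0448] [-1.12  1.31  2.33]
tip [ 0.6271 -0.1835  0.0448] [-1.02  0.34  1.91]
[-1.19952702  0.80147941  2.03568125] 24.2 [ 0.00149065 -0.00112245 -0.99999826]
```

View pics/i25.png

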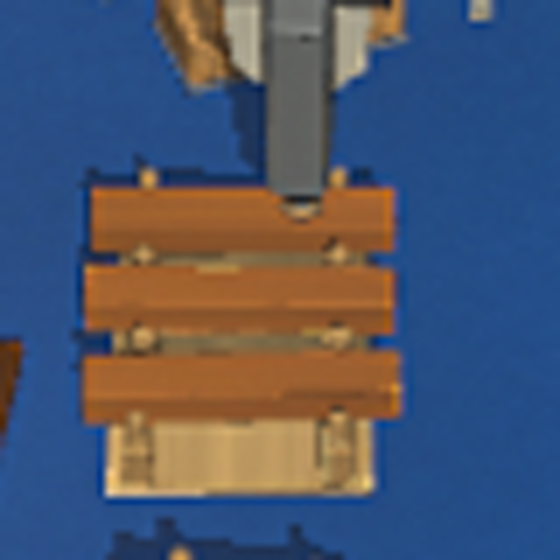

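View pics/w25.png

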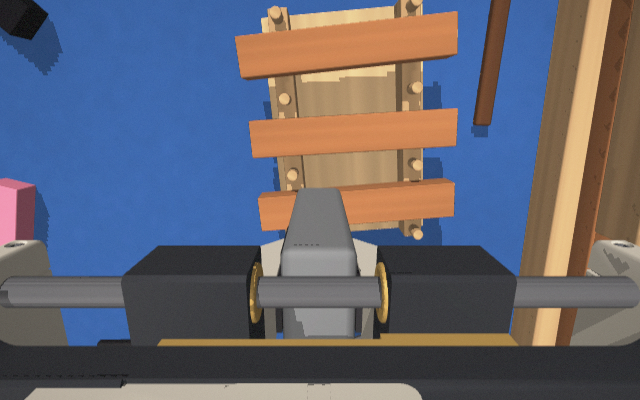

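Geometry gives 5.2 mm of push and the force is about 4 N, so the tip is half-way in, steady and upright. Handing in.

```bash
python3 -c "
from station import robot
print(robot.job_done()); print(robot.observe()['clock'])"
```

```text
the job is handed in; nothing more can be done
None
the job is handed in; nothing more can be done
```

The job is handed in at about 24 s of the 64 s allowed. Both redwood blanks are racked, and the arm is still holding the moisture meter upright with its tip pressed into the ring. No verdict was reported.

- **Blanks:** Just before release, each blank was within about 0.5 mm of centre and 0.4° of square to its pegs. The wrist pictures after release showed both lying flat, with the long one's ring on top. Later pictures from the other cameras agreed for the long blank.
- **Meter:** The tip is about 0.6 mm from the measured ring centre, and the meter is upright to about 0.1°.
- **How far the tip is in:** Its position puts it 5.2 mm in, about half-way. The force reading of roughly 3.6–4.2 N fits 4–5.5 mm.
- **Everything else:** The black and pink look-alikes, the other racked blanks and the other items looked unmoved in the last pictures, judged by eye.
- **Disagreements:**
  - Two-view peg heights came out at 39–46 mm against the stated 46 mm, which is noise from short baselines.
  - The tool often stopped a few millimetres off target, so I corrected each placing against the pictures.
  - The ring position differed by up to about 2.5 mm between cameras. I used a value between them, close to the wrist views.

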